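# Offer up a splash-shield wing and hold its hinge knuckles in line for the pin

## Task

The hinged wing of the bench splash shield is off and leans on the stack of glass boxes. Take it by its top rail, stand it upright on its lower edge on the bench just clear of the fixed shield's grooved post, then, still gripping it, slide it along the bench so that its two brass knuckles go into the gaps between the post's three and sit home in the groove, all the holes in one line, without forcing it. Finish holding it like that, upright, standing on the bench and gripped, ready for the hinge pin to be dropped in later; leave the pin, the glassware and everything else on the bench where it is.

Things in the scene. Friction and masses are not known exactly. Their poses are not given: they have to be found in the camera images.
- wing: loose wing: clear pane in a 16 mm aluminium frame, 180 (y) x 240 (z) x 16 mm (x), 0.3 to 0.55 kg. Origin: bottom of the lower edge, mid-width; z up the pane. Lower edge: round rubber bead 16 mm across (it does not stay up alone). Hinge edge at -y. At the start it leans 35 deg from upright towards the robot, lower edge on the bench, against the far top edge of the boxes
- wing_rail (a point): centre of the wing's top rail (16 x 16 mm, the place to grip, pinched through its thickness along x), 232 mm up from the lower edge and 8 mm under the top edge; axes as wing
- knuckle_low (a point): centre of the wing's lower brass knuckle (barrel 16 mm across, 40 mm long, 9 mm hole along the wing's z): wing frame (0, -100, 74) mm; axes as wing
- knuckle_high (a point): centre of the wing's upper knuckle, same size: wing frame (0, -100, 166) mm; axes as wing
- shield: fixed splash shield: clear pane 290 mm long towards its -y, 240 mm high, on two blue feet 200 mm long (x); it cannot move. Origin on the bench under the hinge axis, z up. The post (28 mm thick) at the hinge has a full-height V groove open to +y, the side the wing comes from, with three brass knuckles 16 mm across fixed in it at heights 20-52, 96-144, 188-220 mm
- gap_low (a point): where the centre of the wing's lower knuckle belongs: on the hinge axis, 74 mm above the bench, middle of a gap 44 mm high. A wing knuckle pushed along the shield's -y into the gap rests on both flanks of the V groove just when the holes are in line; axes as shield
- gap_high (a point): where the centre of the wing's upper knuckle belongs: on the hinge axis, 166 mm above the bench, middle of the upper 44 mm gap. With the wing upright on the bench its knuckles are at the height of the gaps (2 mm play above and below); axes as shield
- boxes: stack of two full glass storage boxes with teal clip lids, fixed and heavy, 152 mm (x) by 205 mm (y), 124 mm high; origin: centre of the underside; the wing leans on its +x top edge
- pin_mid (a point): loose steel hinge pin, 6 mm thick, 210 mm long (its y) with a 24 mm bent end, lying on a white tile 6 mm thick; point at its mid-length. Leave it
- dish: glass petri dish, 90 mm across, 18 mm high, on another white tile; origin at its underside. Leave it
- amber_bottle: amber stoppered bottle, 84 mm across, 180 mm high; origin at its underside. Leave it
- clear_bottle: clear stoppered bottle, 72 mm across, 150 mm high; origin at its underside. Leave it
- white_bottle: white plastic bottle, 52 mm across, 110 mm high; origin at its underside. Leave it
- beaker: glass beaker, 72 mm across, 90 mm high; origin at its underside. Leave it
- ph_pen: white and blue pH pen, 145 x 34 x 22 mm, lying flat; origin at its underside. Leave it
Not all that is in view belongs to the job. Of the things that look like the wing, the larger one is meant.

How it is judged:
On the way:
1. the wing is gripped and stands upright on its lower edge on the bench, off the boxes and still clear of the fixed knuckles (angle between wing's own z axis and vertical below 0.1 rad and height (world z) of wing below 0.004 m and contact force between the fingers and wing above 1 N and contact force between wing and boxes below 0.05 N and horizontal distance between knuckle_high and gap_high above 0.018 m), for 0.1 s.
At the end, for the whole second after the job is handed in: the robot grips the upright wing (within 0.1 rad), standing on the bench (lower edge within 4 mm of it) and clear of the boxes, and holds it for the last second with the hole of each wing knuckle within 3 mm of the hinge axis (9 mm holes, 6 mm pin) and within 3 mm of the middle height of its gap (horizontal distance between knuckle_low and gap_low below 0.003 m and horizontal distance between knuckle_high and gap_high below 0.003 m and z of knuckle_low in the frame of gap_low between -0.003 and 0.003 m and z of knuckle_high in the frame of gap_high between -0.003 and 0.003 m and angle between wing's own z axis and vertical below 0.1 rad and contact force between the fingers and wing above 2 N and contact force between wing and boxes below 0.05 N and height (world z) of wing below 0.004 m); the arm keeps its last pose, push and grip.
It fails at once if the wing falls over (more than 60 degrees from upright) (angle between wing's own z axis and vertical above 1.05 rad).
It fails at once if the wing is forced against the shield with more than 45 N (contact force between wing and shield above 45 N).
It fails at once if the pin, the dish, the pen, the beaker or a bottle is pushed more than 25 mm (distance of any of pin_mid, dish, amber_bottle, clear_bottle, white_bottle, beaker, ph_pen from where it was at the start of the episode above 0.025 m).
It also fails if it takes over 45 s, if anything falls off the work surface, if the arm or the gripper's body presses on something with over 40 N, if the wrist force passes 120 N, or if a joint passes its speed limit or range.

## Robot

A 6-joint arm with a two-finger parallel gripper is mounted at the origin on the work surface. World frame = base frame: x ahead of the robot, y to its left, z up, the work surface at z = 0. Lengths are in m, angles in rad, forces in N, time in s.
With the tool pointing down it reaches from about 0.35 to 0.775 m from the base axis. Payload 5.5 kg.
Tool frame: the origin (TCP) lies midway between the tips of the shut fingers; the grasp point (between the pads) lies 19 mm behind it (env.tcp_to_grasp is the distance from the TCP to the grasp point, in m); z points along the fingers, y is the direction in which the jaws open and shut (so a half turn about z gives the same grasp; the last joint's range is limited). The gripper opens to 85 mm and grips with 20 to 120 N. Pads are 22 mm wide; open, the fingers measure 114 mm over their backs; the gripper's body (76 mm by 85 mm) begins 54 mm behind the grasp point. The pads swing forward as they close: fully open they stand 13 mm farther back than shut.
Start: joints at [1.132, 0.313, 0.046, 1.304, 0, 1.431], TCP at [0.169, 0.55, 0.231] pointing down, gripper open.
Joint ranges: [-2.76, 2.76], [-0.86, 1.69], [-1.03, 1.26], [-2.2, 2.34], [-1.47, 1.5], [-3.14, 3.14]. Speed limits (rad/s): [2.57, 2.57, 3.14, 3.14, 3.14, 3.14].

## Interface

Orientations are given as a unit quaternion [w, x, y, z].
In Python, from workcell import get_state, viewer, hand_in, finder, env gives the robot as it stands.
- The arm moves only by the tool arm_command, never from a script. Its argument "motion" is a list of rows, each an object of numbers: "x", "y", "z": the shift along the tool's x, y, z in mm; "rx", "ry", "rz": the turn, a rotation vector about the tool's x, y, z in degrees; "hand": the closure, from -1 (fully open) to 1 (shut). A call has 1 to 10 rows; each row is the pose to reach, as a shift and turn from the pose commanded when the call began, along the tool's axes at that moment; what a row does not reach only later rows make up. A row lasts 1/8 s, in which the tool goes at most 62.5 mm and 10.7 degrees, less where a joint would pass 70% of its speed; a pose out of reach is approached as far as the arm can. A call with a gripper value outside its range is refused whole. The fingers move at their own pace and stop on an object; "force" is the grip in N (left out, the last holds). Time passes only in rows, so rows that repeat a pose let the fingers close. It gives the time, the measured TCP pose, the force and the opening at its end, in the units of the state.
- get_state(): the state, without advancing time (a new reading comes with each control period).
- viewer.read_camera(name): name is "scene" or "top" or "wrist"; returns a dict with "image" (480x640x3 uint8, red, green, blue), "z_map" (480x640 float32, m along the optical axis (not along the pixel's ray), 0 where there is no reading), "intrinsics" (3x3 intrinsics, pixels), "k1" (the pictures are not rectified: a ray, as slopes to the right and down, at radius r is drawn at 1 + k1 r^2 times it, then the intrinsics apply), "rvec" (rotation vector, rad) and "tvec" (3), from world to camera coordinates, as OpenCV has them. Camera axes: x right, y down, z forward; pixel columns grow to the right and rows downward; lengths in m; the calibration is good to about 2 mm. A picture is of the moment at which its call begins.
- hand_in(): hands the job in, once; it reports no verdict.
Trained networks look in a picture, given as the dict that the camera call returned (one of the last four; its "shot" number tells which), for a name from the list of things; names that differ only in an ending like _2 or _b are one class to them, and where a whole thing is asked for, a point or a joint stands for the part that bears it (a point fixed in the world has none). Each returns a list of dicts, best first, with "score" (0 to 1); they miss things now and then, are a little off and sometimes report something else, mostly with a low value. They report only what shows in the picture. A call takes as long as a camera call. They do not tell look-alikes from the thing itself.
- finder.find_in(picture, query): "at" ([column, row] in pixels, amid what is visible of it).
- finder.masks_of(picture, query): "region" (480x640 bool, what is visible of it) and "at" ([column, row] in pixels, amid what is visible of it).
The state is a dict: "clock": time; "joint_pos": joint angles; "qvel": joint speeds; "tau": joint torques, N m; "tcp_pos": TCP position; "orientation": TCP orientation; "wrist_force": force on the tool from outside, world axes, zero at the start; "ft_torque": the same for the moment, N m; "finger_gap": finger opening in m.
Only numpy, scipy, OpenCV 4.12 (cv2) and the standard library are available. Lean on these libraries where they do the work, as an engineer would, in place of code of your own. Each camera call takes 0.05 s, during which the arm holds its last target.

## Working session

There is one attempt and no reset: what is moved stays moved. The work goes in short steps, Python scripts to look and compute and a tool call to move; the robot and the scene stay as the last step left them, time stands still between calls to the robot, and variables do not carry over. Pictures are saved under pics/ and viewed, and the job is handed in when it is done.

Besides the shell and the picture viewer there is one more tool, called after "Call:" as name(argument=value, ...) on one line, values as JSON. arm_command: Moves the arm, as the interface text tells. Its arguments: {"type":"object","properties":{"motion":{"type":"array","items":{"type":"object","properties":{"x":{"type":"number"},"y":{"type":"number"},"z":{"type":"number"},"rx":{"type":"number"},"ry":{"type":"number"},"rz":{"type":"number"},"hand":{"type":"number"}}}},"force":{"type":"number"}},"required":["motion"]}

```bash
ls; mkdir -p pics
cat > h.py <<'E'
import numpy as np, cv2
from workcell import get_state, viewer, hand_in, finder, env
def cam(name):
    return viewer.read_camera(name)
def save(p,f,crop=None,scale=1):
    im=p["image"][:,:,::-1]
    if crop: im=im[crop[1]:crop[3],crop[0]:crop[2]]
    if scale!=1: im=cv2.resize(im,None,fx=scale,fy=scale,interpolation=cv2.INTER_CUBIC)
    cv2.imwrite(f,np.ascontiguousarray(im))
def slopes(p,uv):
    uv=np.atleast_2d(np.asarray(uv,float)); K=np.array(p["intrinsics"])
    d=np.c_[(uv[:,0]-K[0,2])/K[0,0],(uv[:,1]-K[1,2])/K[1,1]]
    s=d.copy()
    for _ in range(30):
        s=d/(1+p["k1"]*(s**2).sum(1,keepdims=True))
    return s
def RT(p):
    return cv2.Rodrigues(np.array(p["rvec"],float))[0],np.array(p["tvec"],float).ravel()
def ray(p,uv):
    R,t=RT(p); s=slopes(p,uv); d=np.c_[s,np.ones(len(s))]@R
    return -R.T@t,d
def onplane(p,uv,n,c):  # n.X=c
    o,d=ray(p,uv); n=np.asarray(n,float)
    return o+d*((c-n@o)/(d@n))[:,None]
def atz(p,uv,z): return onplane(p,uv,[0,0,1],z)
def depth(p,uv,win=0):
    uv=np.atleast_2d(np.asarray(uv)); 
    z=p["z_map"][uv[:,1].astype(int),uv[:,0].astype(int)]
    o,d=ray(p,uv); return o+d*z[:,None]
def proj(p,X):
    R,t=RT(p); c=np.atleast_2d(X)@R.T+t; s=c[:,:2]/c[:,2:]
    s=s*(1+p["k1"]*(s**2).sum(1,keepdims=True)); K=np.array(p["intrinsics"])
    return np.c_[s[:,0]*K[0,0]+K[0,2],s[:,1]*K[1,1]+K[1,2]]
def Rq(q): 
    from scipy.spatial.transform import Rotation as Ro
    return Ro.from_quat([q[1],q[2],q[3],q[0]]).as_matrix()
E
python3 - <<'E'
from h import *
for n in ["scene","top","wrist"]:
    p=cam(n); save(p,f"pics/{n}0.png"); o,_=ray(p,[320,240]); print(n,o,p["k1"],p["intrinsics"][0][0])
s=get_state(); print(s); print(Rq(s["orientation"]))
E
```

```text
pics
scene [ 1.07088277 -0.32344973  0.76535534] -0.07791992932218585 444.5361414430089
top [0.16860449 0.01652916 1.60745192] -0.07038520507963097 534.3378280572649
wrist [0.09519171 0.57125859 0.37297986] -0.08086348629672502 406.923194936218
{'clock': 0.15, 'joint_pos': array([ 1.13240609e+00,  3.13840559e-01,  4.52400205e-02,  1.30360702e+00,
       -5.65812970e-05,  1.43116739e+00]), 'qvel': array([ 0.00042545, -0.00324198,  0.00282443,  0.0010316 , -0.00021535,
        0.0011817 ]), 'tau': array([ 1.05663908e-03, -4.81066203e+01,  2.98814768e+01,  1.39418649e-02,
       -2.21839591e-04,  3.88136137e-07]), 'tcp_pos': array([0.16911877, 0.5491611 , 0.23060655]), 'orientation': array([-1.73985149e-04,  1.48825652e-01,  9.88863199e-01, -6.84413905e-04]), 'wrist_force': array([ 0.07759239,  0.81913499, -0.78206069]), 'ft_torque': array([ 0.01850821, -0.03607268, -0.03571616]), 'finger_gap': 0.08540991212485315}
[[-9.55701790e-01  2.94336182e-01 -5.47811712e-04]
 [ 2.94336658e-01  9.55700914e-01 -1.30179654e-03]
 [ 1.40378330e-04 -1.40537035e-03 -9.99999003e-01]]
```

View pics/scene0.png

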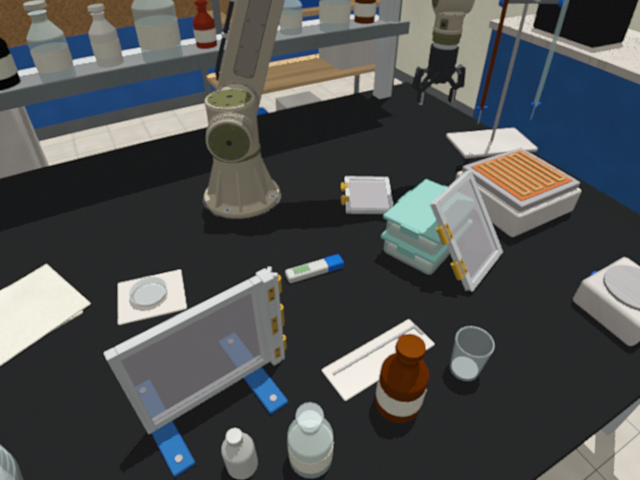

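View pics/top0.png

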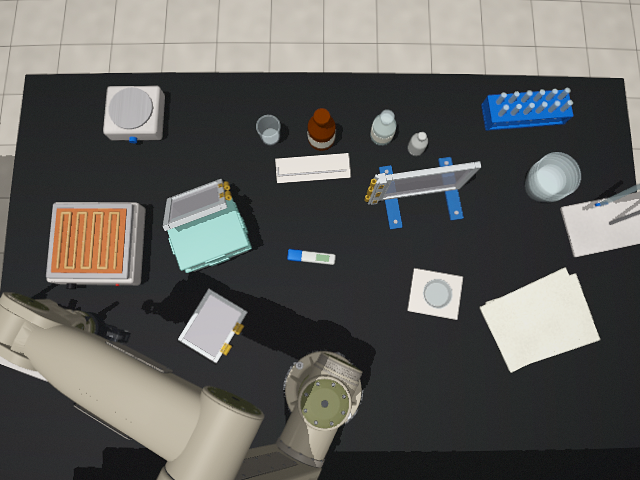

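View pics/wrist0.png

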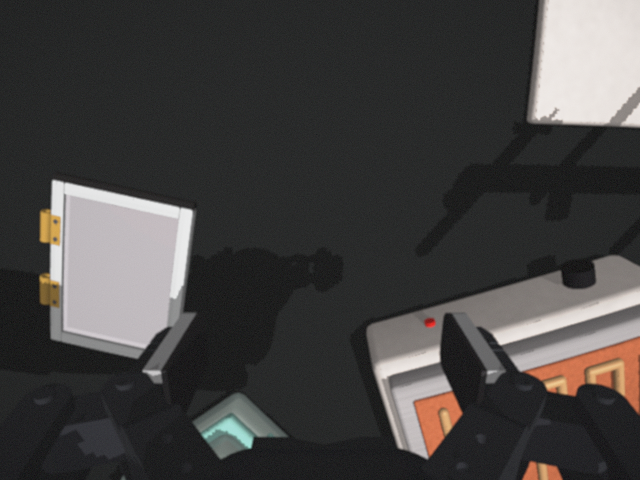

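Run:
```python
from h import *
P={n:cam(n) for n in ["scene","top"]}
for n,p in P.items():
    for q in ["wing","wing_rail","knuckle_low","knuckle_high","shield","boxes","ph_pen","pin_mid","beaker","amber_bottle"]:
        r=finder.find_in(p,q)
        print(n,q,[(np.round(a["at"]).tolist(),round(a["score"],2),np.round(depth(p,[a["at"]])[0],3).tolist()) for a in r[:4]])
save(P["scene"],"pics/cw.png",(370,160,520,300),4)
save(P["scene"],"pics/cs.png",(210,250,310,420),4)
save(P["top"],"pics/tw.png",(130,150,280,290),4)
save(P["top"],"pics/ts.png",(350,140,500,240),5)
import pickle; pickle.dump({n:{k:(np.array(v) if not isinstance(v,(int,float)) else v) for k,v in p.items()} for n,p in P.items()},open("p0.pkl","wb"))
```

```text
scene wing [([366.0, 196.0], 0.98, [0.194, 0.312, 0.011]), ([468.0, 231.0], 0.55, [0.539, 0.365, 0.106])]
scene wing_rail [([464.0, 230.0], 0.7, [0.536, 0.353, 0.114]), ([364.0, 197.0], 0.56, [0.19, 0.308, 0.008]), ([147.0, 292.0], 0.48, [0.276, -0.341, 0.011]), ([315.0, 272.0], 0.37, [0.407, 0.03, 0.018])]
scene knuckle_low [([468.0, 229.0], 0.73, [0.536, 0.368, 0.11]), ([365.0, 195.0], 0.62, [0.188, 0.314, 0.009])]
scene knuckle_high [([369.0, 197.0], 0.82, [0.2, 0.322, 0.007]), ([468.0, 233.0], 0.56, [0.539, 0.367, 0.101])]
scene shield [([198.0, 356.0], 0.64, [0.595, -0.295, 0.137])]
scene boxes [([415.0, 231.0], 0.56, [0.492, 0.242, 0.12])]
scene ph_pen [([315.0, 269.0], 0.66, [0.403, 0.032, 0.021]), ([201.0, 359.0], 0.6, [0.594, -0.291, 0.123])]
scene pin_mid [([468.0, 231.0], 0.72, [0.537, 0.368, 0.105]), ([380.0, 344.0], 0.59, [0.647, 0.053, 0.005]), ([414.0, 232.0], 0.56, [0.491, 0.243, 0.117])]
scene beaker [([469.0, 354.0], 0.97, [0.759, 0.192, 0.014])]
scene amber_bottle [([402.0, 380.0], 0.76, [0.788, -0.014, 0.121])]
top wing [([194.0, 203.0], 0.88, [0.533, 0.381, 0.103]), ([210.0, 328.0], 0.88, [0.175, 0.339, 0.005])]
top wing_rail [([196.0, 203.0], 0.64, [0.531, 0.372, 0.113]), ([211.0, 326.0], 0.57, [0.181, 0.331, 0.017])]
top knuckle_low [([194.0, 204.0], 0.72, [0.527, 0.375, 0.115]), ([212.0, 326.0], 0.7, [0.182, 0.33, 0.011])]
top knuckle_high [([195.0, 202.0], 0.92, [0.533, 0.374, 0.113])]
top shield [([418.0, 184.0], 0.88, [0.588, -0.269, 0.121])]
top boxes [([210.0, 241.0], 0.84, [0.418, 0.323, 0.124])]
top ph_pen [([313.0, 259.0], 0.94, [0.383, 0.033, 0.023])]
top pin_mid [([339.0, 170.0], 0.64, [0.667, -0.045, 0.0])]
top beaker [([270.0, 129.0], 0.76, [0.799, 0.174, 0.004]), ([437.0, 297.0], 0.56, [0.27, -0.337, 0.016])]
top amber_bottle [([322.0, 132.0], 0.68, [0.74, 0.01, 0.132])]
```

View pics/cw.png

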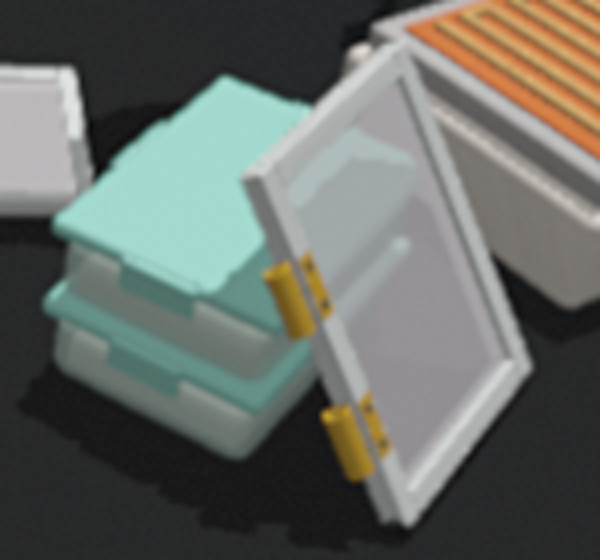

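View pics/cs.png

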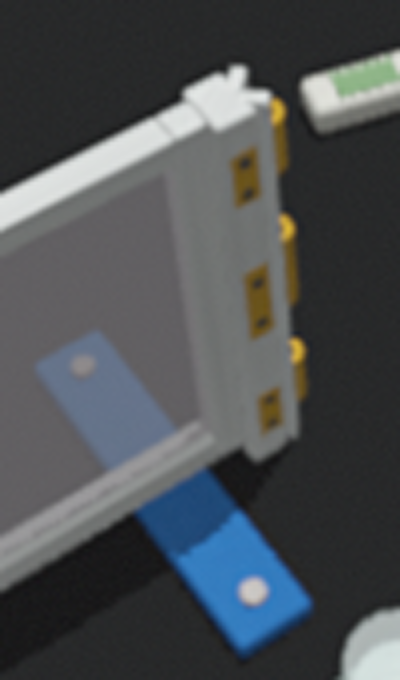

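View pics/tw.png

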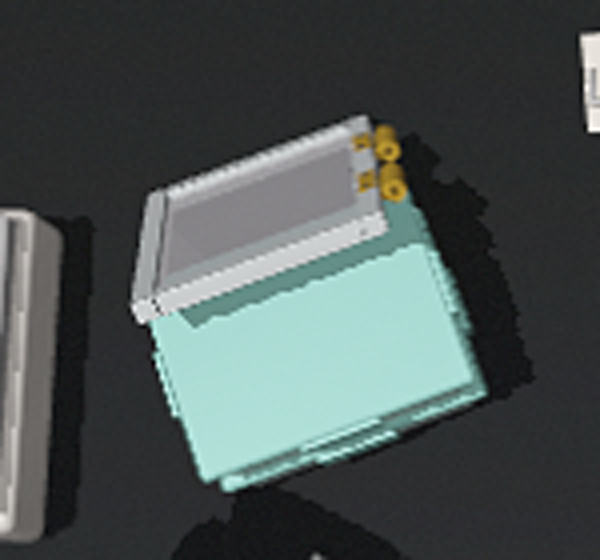

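View pics/ts.png

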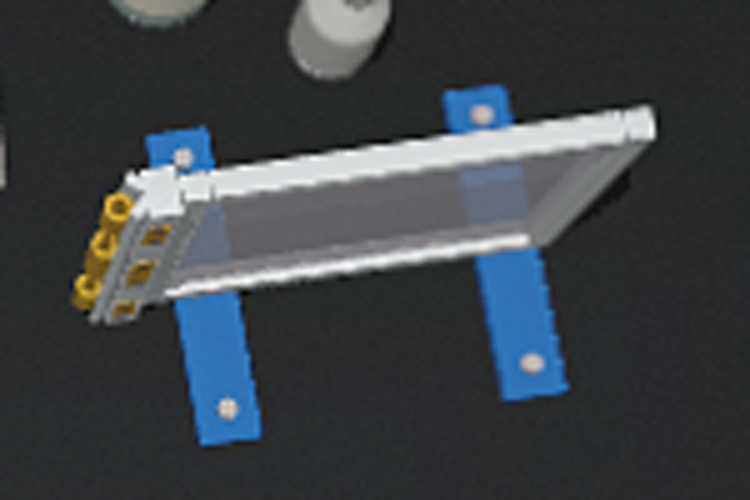

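```bash
cat > fit.py <<'E'
from h import *
import pickle
from scipy.optimize import least_squares
P=pickle.load(open("p0.pkl","rb"))
s,t=P["scene"],P["top"]
def wingpose(v,lean=np.radians(35)):
    x,y,yaw=v[:3]; lean=v[3] if len(v)>3 else lean
    Rz=np.array([[np.cos(yaw),-np.sin(yaw),0],[np.sin(yaw),np.cos(yaw),0],[0,0,1]])
    a=-lean; Ry=np.array([[np.cos(a),0,np.sin(a)],[0,1,0],[-np.sin(a),0,np.cos(a)]])
    R=Rz@Ry; c=np.array([x,y,0.008]); o=c-R@np.array([0,0,.008])
    return R,o
def f(q,crop,sc): return np.array(q,float)/sc+np.array(crop[:2])+ (0.5/sc-0.5)
cw=(370,160);tw=(130,150)
corr=[]
for X,q in [((0,-100,186),(281,264)),((0,-100,146),(298,337)),((0,-100,94),(338,407)),((0,-100,54),(356,478)),
            ((8,-90,240),(263,180)),((8,90,240),(410,57)),((8,90,8),(528,367)),((8,-90,8),(406,517))]:
    corr.append((s,np.array(X)/1e3,f(q,cw,4)))
for X,q in [((0,-100,186),(395,188)),((0,-100,94),(390,148)),((-8,-90,240),(386,228)),((-8,90,240),(140,322)),((8,-90,240),(376,210)),((8,90,240),(134,305))]:
    corr.append((t,np.array(X)/1e3,f(q,tw,4)))
def res(v):
    R,o=wingpose(v); return np.concatenate([(proj(p,(R@X+o))[0]-q) for p,X,q in corr])
if __name__=="__main__":
    for v0 in ([.58,.4,.33],[.58,.4,.33,.61]):
        r=least_squares(res,v0,loss="soft_l1"); print(np.round(r.x,4),np.degrees(r.x[2:]))
        print(np.round(res(r.x).reshape(-1,2),1).tolist())
        R,o=wingpose(r.x); print("rail",R@[0,0,.232]+o,"axes",np.round(R,3).tolist(),o)
    np.save("wing.npy",r.x)
    for p,crop,nm in ((s,(370,160,520,300),"os"),(t,(130,150,280,290),"ot")):
        im=cv2.resize(p["image"][crop[1]:crop[3],crop[0]:crop[2],::-1],None,fx=4,fy=4,interpolation=cv2.INTER_CUBIC)
        def pt(X): return tuple(np.round((proj(p,R@(np.array(X)/1e3)+o)[0]-np.array(crop[:2])+.5)*4-.5).astype(int).tolist())
        for xx in (-8,8):
            c=[(xx,-90,0),(xx,90,0),(xx,90,240),(xx,-90,240)]
            for i in range(4): cv2.line(im,pt(c[i]),pt(c[(i+1)%4]),(0,0,255) if xx>0 else (255,0,0),1)
        for z in (54,94,146,186): cv2.circle(im,pt((0,-100,z)),3,(0,255,0),1)
        cv2.imwrite(f"pics/{nm}.png",im)
    # depth check: wing frame face points
    for p in (s,t):
        for X in [(8,-82,120),(8,82,120),(8,0,232),(8,0,20),(0,-90+8,240),(0,0,240),(0,80,240)]:
            u=proj(p,R@(np.array(X)/1e3)+o)
            d=depth(p,np.round(u))[0]; print(X,np.round((R.T@(d-o))*1e3,1))
E
python3 fit.py; python3 -c "
from workcell import env; print([a for a in dir(env) if a[0]!='_'])"
```

```text
[0.5961 0.3993 0.3671] [21.03550483]
[[-0.6, 1.6], [1.8, -0.9], [0.0, 1.5], [1.7, -1.3], [0.1, -1.8], [-0.3, -4.4], [1.7, 0.6], [1.1, 3.2], [0.5, 0.9], [0.2, 1.0], [1.4, 1.1], [0.4, 0.5], [1.8, 0.4], [-0.5, -0.3]]
rail [0.47613291 0.35322381 0.19149006] axes [[0.765, -0.359, -0.535], [0.294, 0.933, -0.206], [0.574, 0.0, 0.819]] [0.60033463 0.40098871 0.00144678]
[0.5931 0.3985 0.3731 0.592 ] [21.37701659 33.91972971]
[[-0.4, 1.1], [1.7, -1.4], [-0.3, 1.0], [1.1, -1.8], [0.7, -2.4], [-0.1, -5.1], [0.4, -0.0], [0.2, 2.7], [0.5, 0.6], [0.3, 1.2], [1.3, 0.4], [0.3, 0.3], [1.6, -0.3], [-0.6, -0.6]]
rail [0.47668127 0.35296144 0.19387972] axes [[0.773, -0.365, -0.52], [0.302, 0.931, -0.203], [0.558, 0.0, 0.83]] [0.59723764 0.40015118 0.00136144]
(8, -82, 120) [ 573.5 -846.5  535. ]
(8, 82, 120) [  6.6  85.4 118.9]
(8, 0, 232) [  4.2   4.4 229.9]
(8, 0, 20) [ 8.4  0.1 20.7]
(0, -82, 240) [ -2.7 -77.4 238.4]
(0, 0, 240) [ -3.7   5.5 238.5]
(0, 80, 240) [2.000e-01 7.850e+01 2.407e+02]
(8, -82, 120) [  9.  -82.3 122.5]
(8, 82, 120) [  9.2  80.6 125.9]
(8, 0, 232) [ 449.  -201.  1633.5]
(8, 0, 20) [ 8.1 -0.6 20.8]
(0, -82, 240) [ -0.3 -83.3 236.4]
(0, 0, 240) [ -1.2   0.7 235.1]
(0, 80, 240) [-2.000e-01  8.050e+01  2.424e+02]
['MotionError', 'tcp_to_grasp']
```

View pics/os.png

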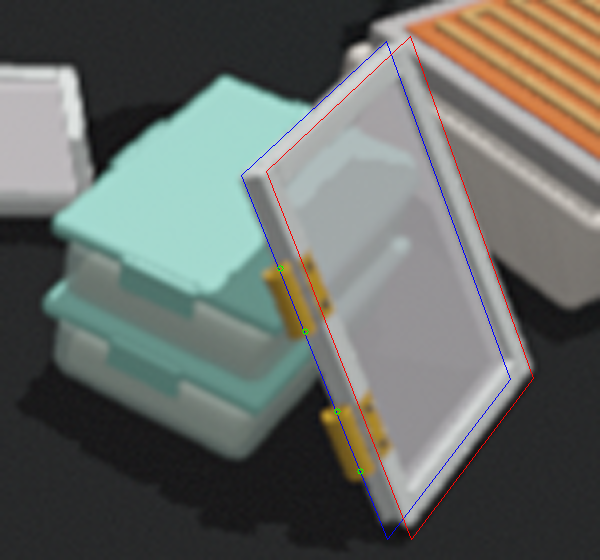

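View pics/ot.png

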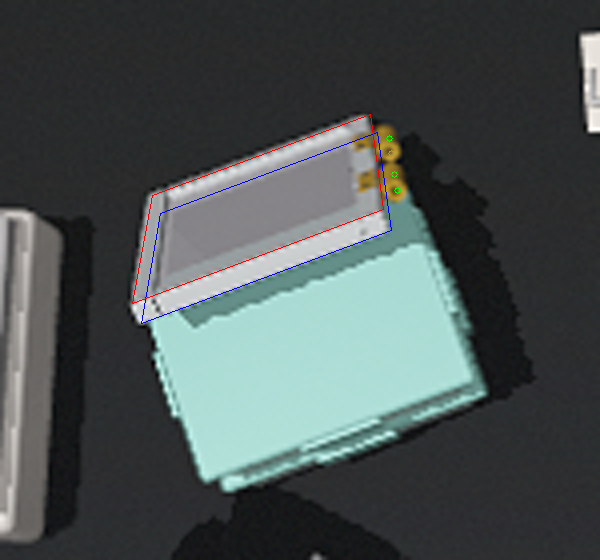

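```bash
cat > fits.py <<'E'
from fit import *
cs=(210,250);ts=(350,140)
pts=[(s,.220,f((278,110),cs,4)),(s,.144,f((288,228),cs,4)),(s,.052,f((297,350),cs,4)),
     (t,.220,f((119,206),ts,5)),(t,.144,f((104,243),ts,5)),(t,.052,f((87,287),ts,5))]
for p,z,q in pts: print(atz(p,[q],z)[0])
def rs(v): return np.concatenate([proj(p,[v[0],v[1],z])[0]-q for p,z,q in pts])
r=least_squares(rs,[.55,-.16]); print(r.x,np.round(rs(r.x).reshape(-1,2),1).tolist())
for a,b,z in (((183,157),(228,408),.01),((482,115),(533,363),.01),((205,190),(648,122),.24)):
    A,B=atz(t,[f(a,ts,5),f(b,ts,5)],z); d=(B-A)[:2]; print(A,B,np.linalg.norm(d),np.degrees(np.arctan2(d[1],d[0])))
np.save("shield.npy",r.x)
# rail direction from depth: points with z>0.232 near shield
z=t["z_map"]; vv,uu=np.mgrid[140:240,350:500]; uv=np.c_[uu.ravel(),vv.ravel()]
D=depth(t,uv); k=(D[:,2]>.228)&(D[:,2]<.25); Q=D[k][:,:2]; print(k.sum(),Q.mean(0),D[k][:,2].mean())
vx=cv2.fitLine(Q.astype(np.float32),cv2.DIST_HUBER,0,.01,.01).ravel(); print("yaw",np.degrees(np.arctan2(vx[0],-vx[1])),vx)
E
python3 fits.py
```

```text
[ 0.56824573 -0.12642493  0.22      ]
[ 0.56903812 -0.12670878  0.144     ]
[ 0.56826024 -0.12713858  0.052     ]
[ 0.56855613 -0.12958089  0.22      ]
[ 0.56868764 -0.12880484  0.144     ]
[ 0.56648974 -0.12742075  0.052     ]
[ 0.56838787 -0.12731091] [[-0.4, 0.2], [-0.4, -0.1], [-0.1, 0.1], [-0.8, 0.1], [-0.5, 0.1], [-0.0, -0.6]]
[ 0.66102265 -0.19197924  0.01      ] [ 0.50175261 -0.21683707  0.01      ] 0.1611981906902109 -171.1292146280946
[ 0.69021828 -0.38016101  0.01      ] [ 0.5314273  -0.40566248  0.01      ] 0.1608256845548284 -170.87633440165956
[ 0.57198417 -0.17334863  0.24      ] [ 0.61227456 -0.41278453  0.24      ] 0.24280210738435729 -80.44820065029084
752 [ 0.58854737 -0.2667082 ] 0.23897078488813847
yaw 9.144686 [ 0.15892811 -0.98729014  0.5885939  -0.26738316]
```

```bash
cat > plan.py <<'E'
from h import *
from scipy.spatial.transform import Rotation as Ro
def rel(Rt,pt,st=None):
    st=st or get_state(); R0=Rq(st["orientation"]); p0=np.array(st["tcp_pos"])
    return np.round(R0.T@(np.array(pt)-p0)*1e3,1).tolist(), np.round(np.degrees(Ro.from_matrix(R0.T@Rt).as_rotvec()),2).tolist()
def toolR(Rw,sgn=-1):  # tool y = sgn*x_w, z=-z_w
    y=sgn*Rw[:,0]; z=-Rw[:,2]; return np.c_[np.cross(y,z),y,z]
E
python3 - <<'E'
from plan import *; from fit import wingpose
v=np.array([.5955,.3993,np.radians(20.8)]); R,o=wingpose(v); rail=R@[0,0,.232]+o; print(rail)
T=toolR(R)
print("pre",rel(T,rail+T[:,2]*(.019-.12)), rail+T[:,2]*(.019-.12)); print("grasp",rel(T,rail+T[:,2]*.019), T)
T2=toolR(Ro.from_euler('z',20.8,degrees=True).as_matrix())
print("step1 down",rel(T2,[.3,.4,.36]))
E
```

```text
[0.47539255 0.35367546 0.19149006]
pre ([-304.5, -132.7, -42.9], [18.97, -38.82, -123.14]) [0.42123696 0.33310368 0.27422441]
grasp ([-358.8, -90.4, 55.4], [18.97, -38.82, -123.14]) [[ 0.35510696 -0.76576436  0.53619398]
 [-0.93482568 -0.29088659  0.20368099]
 [ 0.         -0.57357644 -0.81915204]]
step1 down ([-169.0, -104.5, -128.7], [0.0, 0.01, -127.92])
```

Call:
arm_command(motion=[{"x": -40, "y": -25, "z": -60, "rz": -10}, {"x": -70, "y": -40, "z": -100, "rz": -20}, {"x": -100, "y": -60, "z": -120, "rz": -30}, {"x": -130, "y": -80, "z": -128, "rz": -40}, {"x": -150, "y": -95, "z": -128, "rz": -50}, {"x": -169, "y": -104, "z": -128, "rz": -60}, {"x": -169, "y": -104, "z": -128, "rz": -70}, {"x": -169, "y": -104, "z": -128, "rz": -80}, {"x": -169, "y": -104, "z": -128, "rz": -90}, {"x": -169, "y": -104, "z": -128, "rz": -100}], force=60)

```text
invalid input at $.motion[0]: expected keys x, y, z, rx, ry, rz, hand
```

```bash
cat > pg.py <<'E'
from plan import *; from fit import wingpose
v=np.array([.5955,.3993,np.radians(20.8)]); R,o=wingpose(v); rail=R@[0,0,.232]+o
T=toolR(R)
print("pre",rel(T,rail+T[:,2]*(.019-.12))); print("grasp",rel(T,rail+T[:,2]*.019)); st=get_state();print(st["clock"],st["tcp_pos"],st["joint_pos"],st["finger_gap"])
E
python3 pg.py
```

```text
pre ([-304.5, -132.7, -42.9], [18.97, -38.82, -123.14])
grasp ([-358.8, -90.4, 55.4], [18.97, -38.82, -123.14])
1.25 [0.16926876 0.54957915 0.23133278] [1.13243481e+00 3.13201108e-01 4.61249620e-02 1.30359622e+00
 2.76943893e-05 1.43120768e+00] 0.08550901522034456
```

Call:
arm_command(motion=[{"x": -40, "y": -25, "z": -60, "rx": 0, "ry": 0, "rz": -10, "hand": -1}, {"x": -90, "y": -50, "z": -100, "rx": 0, "ry": 0, "rz": -20, "hand": -1}, {"x": -130, "y": -80, "z": -128, "rx": 0, "ry": 0, "rz": -30, "hand": -1}, {"x": -169, "y": -104, "z": -128, "rx": 0, "ry": 0, "rz": -40, "hand": -1}, {"x": -169, "y": -104, "z": -128, "rx": 0, "ry": 0, "rz": -50, "hand": -1}, {"x": -169, "y": -104, "z": -128, "rx": 0, "ry": 0, "rz": -60, "hand": -1}, {"x": -169, "y": -104, "z": -128, "rx": 0, "ry": 0, "rz": -70, "hand": -1}, {"x": -169, "y": -104, "z": -128, "rx": 0, "ry": 0, "rz": -80, "hand": -1}, {"x": -169, "y": -104, "z": -128, "rx": 0, "ry": 0, "rz": -90, "hand": -1}, {"x": -169, "y": -104, "z": -128, "rx": 0, "ry": 0, "rz": -100, "hand": -1}], force=60)

```text
clock: 2.5
tcp_pos: [0.3002, 0.4004, 0.3594]
orientation: [0.0, -0.664, 0.748, 0.0]
wrist_force: [-0.2, 0.4, 0.0]
finger_gap: 0.0854
```

```bash
python3 pg.py
```

```text
pre ([52.5, -128.2, 85.2], [34.3, -8.42, -26.72])
grasp ([20.6, -189.1, 183.5], [34.3, -8.42, -26.72])
2.5 [0.30017817 0.40037252 0.35939038] [ 7.66871315e-01  1.63362295e-01  1.62614265e-01  1.56982580e+00
  4.31647398e-05 -6.85386842e-01] 0.08535038095591767
```

Call:
arm_command(motion=[{"x": 11, "y": -26, "z": 17, "rx": 6.9, "ry": -1.7, "rz": -5.3, "hand": -1}, {"x": 21, "y": -52, "z": 34, "rx": 13.7, "ry": -3.4, "rz": -10.7, "hand": -1}, {"x": 32, "y": -77, "z": 51, "rx": 20.6, "ry": -5, "rz": -16, "hand": -1}, {"x": 42, "y": -103, "z": 68, "rx": 27.4, "ry": -6.7, "rz": -21.4, "hand": -1}, {"x": 52.5, "y": -128, "z": 85, "rx": 34.3, "ry": -8.4, "rz": -26.7, "hand": -1}, {"x": 52.5, "y": -128, "z": 85, "rx": 34.3, "ry": -8.4, "rz": -26.7, "hand": -1}, {"x": 52.5, "y": -128, "z": 85, "rx": 34.3, "ry": -8.4, "rz": -26.7, "hand": -1}], force=60)

```text
clock: 3.38
tcp_pos: [0.4217, 0.3332, 0.2768]
orientation: [-0.248, 0.783, -0.545, 0.172]
wrist_force: [-0.1, 0.9, 0.7]
finger_gap: 0.0851
```

```bash
python3 - <<'E'
from plan import *; import pickle
from fit import wingpose
p=cam("wrist"); pickle.dump(dict(p),open("w1.pkl","wb"))
v=np.array([.5955,.3993,np.radians(20.8)]); R,o=wingpose(v)
im=p["image"][:,:,::-1].copy()
for xx in (-8,8):
    c=[(xx,-90,0),(xx,90,0),(xx,90,240),(xx,-90,240)]
    q=[proj(p,R@(np.array(X)/1e3)+o)[0].round().astype(int).tolist() for X in c]
    for i in range(4): cv2.line(im,q[i],q[(i+1)%4],(0,0,255) if xx>0 else (255,0,0),1)
cv2.imwrite("pics/w1.png",im)
E
python3 pg.py
```

```text
pre ([0.5, 3.5, 2.3], [-0.22, -0.14, -0.37])
grasp ([0.2, 4.0, 122.3], [-0.22, -0.14, -0.37])
3.425 [0.42248801 0.33411785 0.2781252 ] [ 0.59614691 -0.21647902 -0.59668772  0.58928903 -0.13607959 -1.37261317] 0.08540924384379849
```

View pics/w1.png

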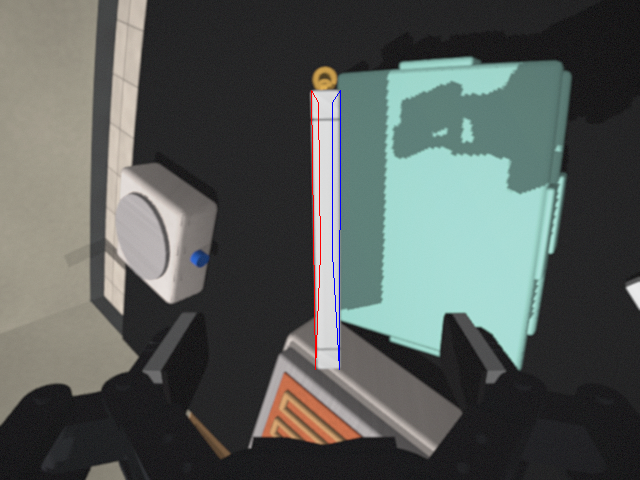

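Call:
arm_command(motion=[{"x": 0, "y": 4, "z": 25, "rx": 0, "ry": 0, "rz": 0, "hand": -1}, {"x": 0, "y": 4, "z": 50, "rx": 0, "ry": 0, "rz": 0, "hand": -1}, {"x": 0, "y": 4, "z": 75, "rx": 0, "ry": 0, "rz": 0, "hand": -1}, {"x": 0, "y": 4, "z": 100, "rx": 0, "ry": 0, "rz": 0, "hand": -1}, {"x": 0, "y": 4, "z": 115, "rx": 0, "ry": 0, "rz": 0, "hand": -1}, {"x": 0, "y": 4, "z": 122, "rx": 0, "ry": 0, "rz": 0, "hand": -1}, {"x": 0, "y": 4, "z": 122, "rx": 0, "ry": 0, "rz": 0, "hand": -1}, {"x": 0, "y": 4, "z": 122, "rx": 0, "ry": 0, "rz": 0, "hand": -1}], force=40)

```text
clock: 4.42
tcp_pos: [0.4834, 0.356, 0.1731]
orientation: [-0.247, 0.783, -0.544, 0.172]
wrist_force: [-0.6, -0.0, -0.3]
finger_gap: 0.0857
```

```bash
python3 - <<'E'
from plan import *; import pickle
p=cam("wrist"); save(p,"pics/w2.png")
E
python3 pg.py
```

```text
pre ([-0.3, -3.9, -120.8], [-0.06, -0.19, -0.29])
grasp ([-0.7, -3.8, -0.8], [-0.06, -0.19, -0.29])
4.475 [0.48331888 0.35599352 0.17308834] [ 0.55910606 -0.0030562  -0.69110032  0.28042335 -0.11544582 -1.40452866] 0.08532358742043382
```

View pics/w2.png

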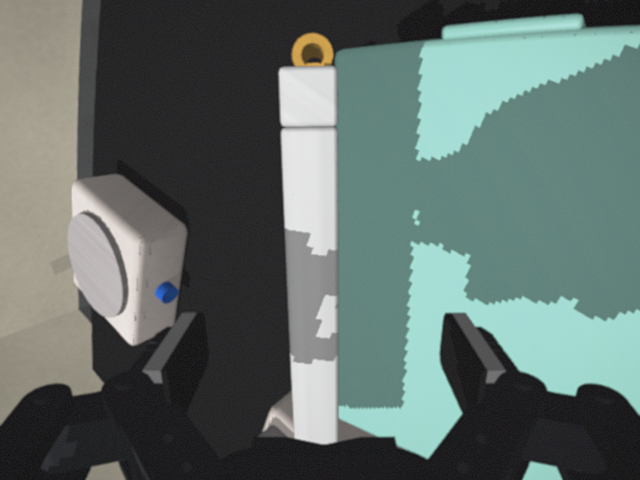

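Call:
arm_command(motion=[{"x": 0, "y": -4, "z": 0, "rx": 0, "ry": 0, "rz": 0, "hand": -1}, {"x": 0, "y": -4, "z": 0, "rx": 0, "ry": 0, "rz": 0, "hand": -1}, {"x": 0, "y": -4, "z": 0, "rx": 0, "ry": 0, "rz": 0, "hand": 1}, {"x": 0, "y": -4, "z": 0, "rx": 0, "ry": 0, "rz": 0, "hand": 1}, {"x": 0, "y": -4, "z": 0, "rx": 0, "ry": 0, "rz": 0, "hand": 1}, {"x": 0, "y": -4, "z": 0, "rx": 0, "ry": 0, "rz": 0, "hand": 1}, {"x": 0, "y": -4, "z": 0, "rx": 0, "ry": 0, "rz": 0, "hand": 1}, {"x": 0, "y": -4, "z": 0, "rx": 0, "ry": 0, "rz": 0, "hand": 1}], force=40)

```text
clock: 5.48
tcp_pos: [0.4863, 0.3569, 0.1743]
orientation: [-0.247, 0.783, -0.544, 0.172]
wrist_force: [0.4, 0.4, -1.4]
finger_gap: 0.0153
```

```bash
python3 - <<'E'
from plan import *; import pickle
p=cam("wrist"); save(p,"pics/w3.png"); p=cam("scene"); save(p,"pics/s3.png",(350,120,550,300),3.5)
s=get_state(); print(s["wrist_force"],s["ft_torque"],s["finger_gap"])
E
python3 pg.py
```

```text
[ 0.6193897  -0.47989632 -0.55707353] [-0.1724703   0.35051142  0.19218881] 0.015547333296649488
pre ([-0.4, -0.5, -121.5], [0.01, -0.21, -0.28])
grasp ([-0.8, -0.6, -1.5], [0.01, -0.21, -0.28])
5.575 [0.486277   0.35692658 0.17434148] [ 0.55738181  0.00150873 -0.68209216  0.28602884 -0.11457706 -1.40603115] 0.015547333296649488
```

View pics/w3.png

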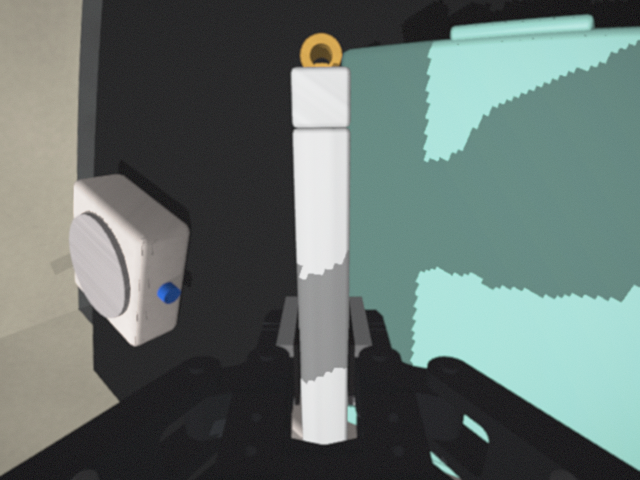

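View pics/s3.png

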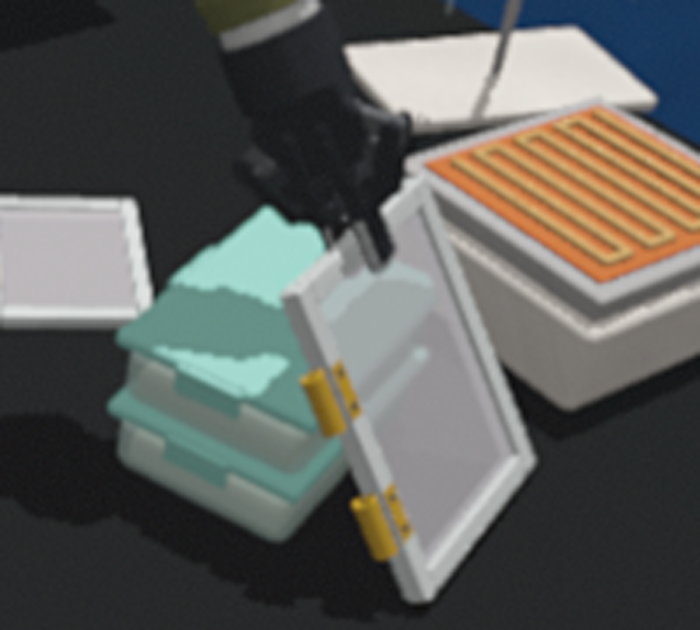

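```bash
cat > wp.py <<'E'
from plan import *; import sys,json
def W(rail,lean,yaw):
    R=(Ro.from_euler('z',yaw,degrees=True)*Ro.from_euler('y',-lean,degrees=True)).as_matrix(); T=toolR(R)
    return T,np.array(rail)+T[:,2]*.0190
def show(seq):
    for a in seq: print(a,rel(*W(*a)))
E
python3 - <<'E'
from wp import *
show([([.475,.354,.191],35,20.8),([.50,.363,.197],35,20.8),([.545,.37,.22],32,20.8),([.59,.375,.25],20,20.8),([.61,.25,.268],0,15)])
E
```

```text
([0.475, 0.354, 0.191], 35, 20.8) ([-1.3, -0.1, -1.3], [0.01, -0.21, -0.28])
([0.5, 0.363, 0.197], 35, 20.8) ([-1.0, -25.3, 9.0], [0.01, -0.21, -0.28])
([0.545, 0.37, 0.22], 32, 20.8) ([8.2, -74.0, 15.7], [-2.99, -0.2, -0.28])
([0.59, 0.375, 0.25], 20, 20.8) ([19.3, -123.3, 15.7], [-14.99, -0.17, -0.3])
([0.61, 0.25, 0.268], 0, 15) ([143.4, -107.1, -16.1], [-34.96, 1.65, 5.29])
```

Call:
arm_command(motion=[{"x": 0, "y": -12, "z": 4, "rx": 0, "ry": 0, "rz": 0, "hand": 1}, {"x": 0, "y": -25, "z": 9, "rx": 0, "ry": 0, "rz": 0, "hand": 1}, {"x": 4, "y": -50, "z": 12, "rx": -1.5, "ry": 0, "rz": 0, "hand": 1}, {"x": 8, "y": -74, "z": 15, "rx": -3, "ry": 0, "rz": 0, "hand": 1}, {"x": 14, "y": -98, "z": 15.5, "rx": -9, "ry": 0, "rz": 0, "hand": 1}, {"x": 19, "y": -123, "z": 15.5, "rx": -15, "ry": 0, "rz": 0, "hand": 1}, {"x": 50, "y": -121, "z": 8, "rx": -20, "ry": 0.3, "rz": 1, "hand": 1}, {"x": 81, "y": -117, "z": 0, "rx": -25, "ry": 0.8, "rz": 2.3, "hand": 1}, {"x": 112, "y": -112, "z": -8, "rx": -30, "ry": 1.2, "rz": 3.8, "hand": 1}, {"x": 143, "y": -107, "z": -16, "rx": -35, "ry": 1.6, "rz": 5.3, "hand": 1}], force=40)

```text
clock: 6.82
tcp_pos: [0.6108, 0.2492, 0.248]
orientation: [0.001, 0.793, -0.609, -0.001]
wrist_force: [0.9, 0.0, -5.0]
finger_gap: 0.0156
```

Run:
```python
from wp import *
s=get_state(); print(s["clock"],s["tcp_pos"],s["wrist_force"],s["ft_torque"],s["finger_gap"],s["joint_pos"])
p=cam("scene"); save(p,"pics/s4.png"); p=cam("wrist"); save(p,"pics/w4.png")
show([([.61,.25,.268],0,15),([.58,.14,.268],0,12),([.545,.021,.262],0,9.1)])
```

```text
6.825 [0.61077342 0.24924205 0.24802371] [ 0.89395714  0.020981   -5.0006543 ] [ 0.03438138 -0.10401595 -0.05388305] 0.015621235845431316 [ 2.65527416e-01  4.87979387e-01  3.47074367e-01  1.43345589e+00
  7.63112469e-04 -1.56570377e+00]
([0.61, 0.25, 0.268], 0, 15) ([-3.9, 1.6, -2.2], [0.25, -0.09, -0.31])
([0.58, 0.14, 0.268], 0, 12) ([94.9, 58.6, -1.8], [0.24, -0.1, 2.69])
([0.545, 0.021, 0.262], 0, 9.1) ([201.1, 122.6, 4.6], [0.24, -0.11, 5.59])
```

View pics/s4.png

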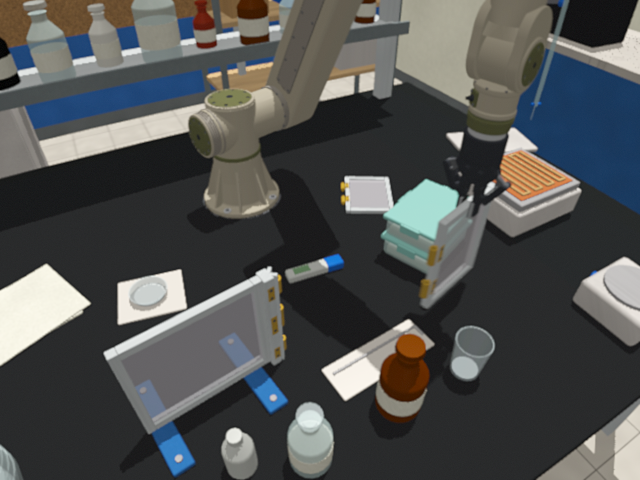

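View pics/w4.png

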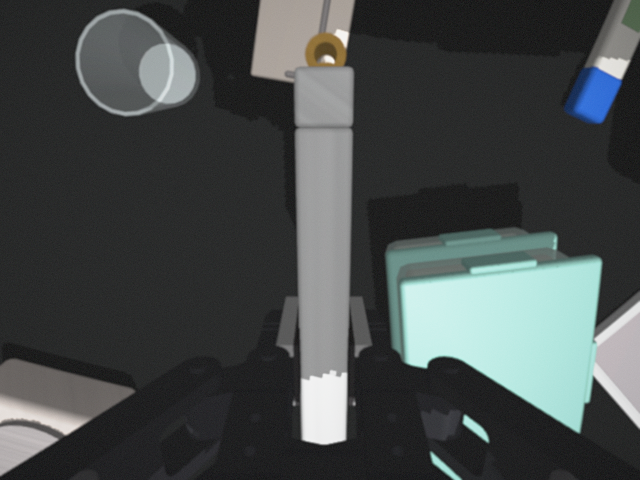

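Call:
arm_command(motion=[{"x": 20, "y": 12, "z": 0, "rx": 0, "ry": 0, "rz": 0.5, "hand": 1}, {"x": 48, "y": 29, "z": 0, "rx": 0, "ry": 0, "rz": 1.3, "hand": 1}, {"x": 75, "y": 46, "z": 0, "rx": 0, "ry": 0, "rz": 2, "hand": 1}, {"x": 102, "y": 62, "z": 0, "rx": 0, "ry": 0, "rz": 2.8, "hand": 1}, {"x": 129, "y": 79, "z": 0, "rx": 0, "ry": 0, "rz": 3.6, "hand": 1}, {"x": 156, "y": 95, "z": 0, "rx": 0, "ry": 0, "rz": 4.3, "hand": 1}, {"x": 175, "y": 107, "z": 3, "rx": 0, "ry": 0, "rz": 5, "hand": 1}, {"x": 186, "y": 114, "z": 5, "rx": 0, "ry": 0, "rz": 5.6, "hand": 1}, {"x": 190, "y": 116, "z": 5, "rx": 0, "ry": 0, "rz": 5.6, "hand": 1}, {"x": 190, "y": 116, "z": 5, "rx": 0, "ry": 0, "rz": 5.6, "hand": 1}], force=40)

```text
clock: 8.18
tcp_pos: [0.5472, 0.0371, 0.2437]
orientation: [-0.0, 0.763, -0.647, -0.001]
wrist_force: [0.1, 1.1, -5.2]
finger_gap: 0.015
```

Run:
```python
from wp import *; import pickle
s=get_state(); print(s["clock"],s["tcp_pos"],s["wrist_force"],s["ft_torque"],s["finger_gap"],s["joint_pos"]); print(Rq(s["orientation"]))
P={n:cam(n) for n in("scene","top","wrist")}
pickle.dump({n:dict(p) for n,p in P.items()},open("p5.pkl","wb"))
save(P["scene"],"pics/s5.png",(200,220,420,400),3.5); save(P["top"],"pics/t5.png",(260,120,420,240),5); save(P["wrist"],"pics/w5.png")
show([([.5447,.0209,.262],0,9.1),([.5447,.0209,.232],0,9.1)])
```

```text
8.175 [0.54723848 0.03708513 0.24368525] [ 0.129117    1.10503839 -5.17977308] [ 0.19021793 -0.02415083 -0.0337753 ] 0.0149529717735309 [-7.93528408e-02  2.58669800e-01  2.27383971e-03  1.31500496e+00
  1.15855227e-03 -1.81429766e+00]
[[ 1.63411656e-01 -9.86557839e-01 -5.10856068e-04]
 [-9.86557154e-01 -1.63412166e-01  1.20283242e-03]
 [-1.27014385e-03  3.07431871e-04 -9.99999146e-01]]
([0.5447, 0.0209, 0.262], 0, 9.1) ([15.9, 5.2, 0.8], [0.02, 0.06, 0.35])
([0.5447, 0.0209, 0.232], 0, 9.1) ([16.0, 5.2, 30.8], [0.02, 0.06, 0.35])
```

View pics/s5.png

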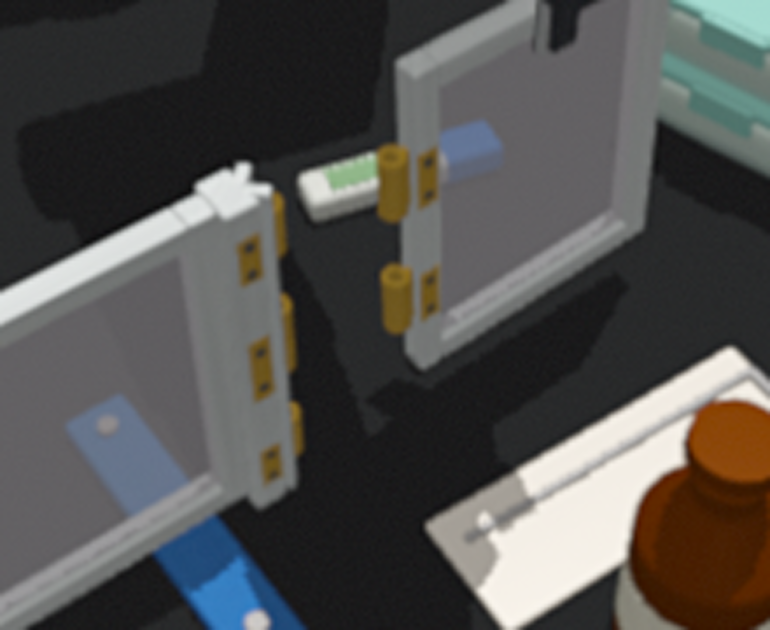

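View pics/t5.png

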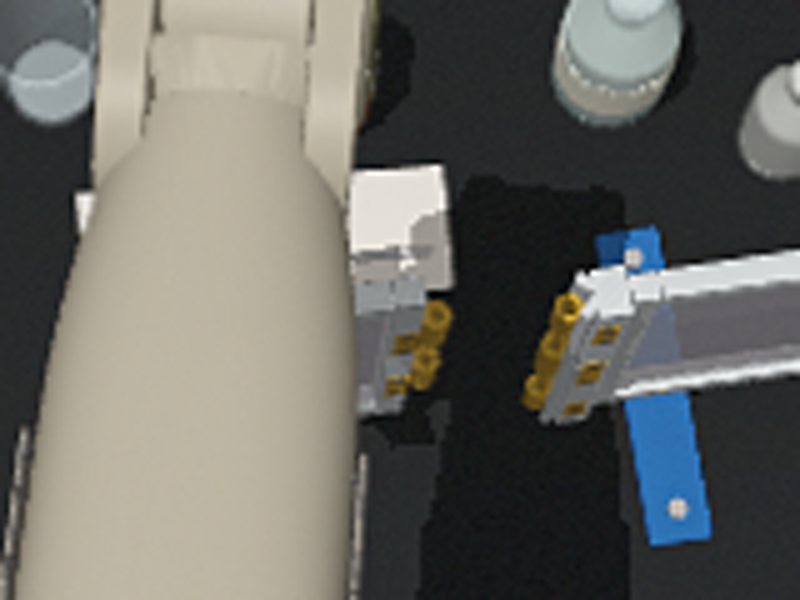

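View pics/w5.png

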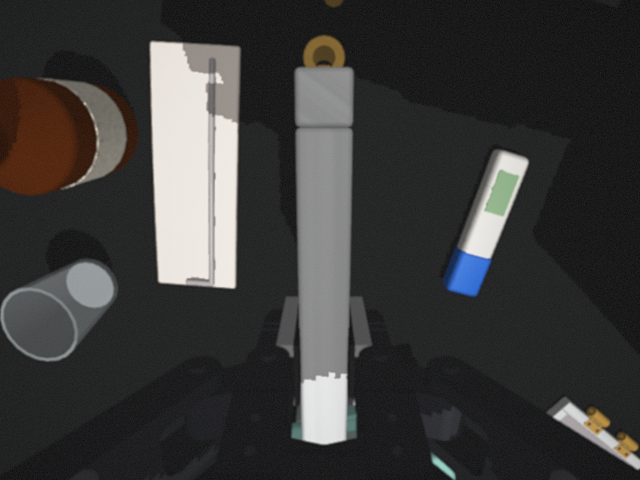

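Run:
```python
from wp import *; import pickle; from fit import f
from scipy.optimize import least_squares
P=pickle.load(open("p5.pkl","rb")); st=get_state(); tcp=st["tcp_pos"]; R=Rq(st["orientation"])
yw=-R[:,0]; zw=-R[:,2]; rail=tcp-.019*R[:,2]; o=rail-.232*zw; print("wing origin by kin",o,"yaw",np.degrees(np.arctan2(-yw[0],yw[1])))
print("kn high top by kin",o-.1*yw+.186*zw)
cs=(200,220);ct=(260,120)
pts=[(P["scene"],.186,f((392,153),cs,3.5)),(P["scene"],.094,f((398,272),cs,3.5)),(P["top"],.186,f((436,316),ct,5)),(P["top"],.094,f((426,360),ct,5))]
def r(v): return np.concatenate([proj(p,[v[0],v[1],z+v[2]])[0]-q for p,z,q in pts])
a=least_squares(r,[.56,-.06,.03]); print(a.x,np.round(r(a.x),1))
for n,q,z in (("wrist",(324,55),.186+.0295),):
    print("wrist hole",atz(P["wrist"],[q],z))
print("proj of kin knuckle",proj(P["wrist"],o-.1*yw+.186*zw), "shield axis top proj",proj(P["wrist"],[.5684,-.1273,.22]))
```

```text
wing origin by kin [0.5470697  0.03769216 0.03078046] yaw 9.452682467645356
kn high top by kin [ 0.56359623 -0.06114051  0.21667015]
[ 0.56259853 -0.05855121  0.03172814] [ 0.9 -0.3 -0.4  0.3  0.2  0.2  0.5  0.2]
wrist hole [[ 0.56314957 -0.06085286  0.2155    ]]
proj of kin knuckle [[322.98709905  53.62923934]] shield axis top proj [[ 340.16979685 -139.61491747]]
```

Call:
arm_command(motion=[{"x": 4, "y": 1, "z": 8, "rx": 0, "ry": 0, "rz": 0.1, "hand": 1}, {"x": 10, "y": 3, "z": 16, "rx": 0, "ry": 0, "rz": 0.2, "hand": 1}, {"x": 16, "y": 5, "z": 23, "rx": 0, "ry": 0, "rz": 0, "hand": 1}, {"x": 22, "y": 5, "z": 27, "rx": 0, "ry": 0, "rz": 0, "hand": 1}, {"x": 26, "y": 5, "z": 29, "rx": 0, "ry": 0, "rz": 0, "hand": 1}, {"x": 26, "y": 5, "z": 29, "rx": 0, "ry": 0, "rz": 0, "hand": 1}, {"x": 26, "y": 5, "z": 29, "rx": 0, "ry": 0, "rz": 0, "hand": 1}], force=40)

```text
clock: 9.2
tcp_pos: [0.5463, 0.0103, 0.215]
orientation: [-0.0, 0.763, -0.647, -0.0]
wrist_force: [0.4, 0.1, -3.8]
finger_gap: 0.0152
```

```bash
cat > look.py <<'E'
from wp import *; import pickle,sys
from workcell import *
def look(tag,names=("scene","top","wrist")):
    s=get_state(); print(s["clock"],np.round(s["tcp_pos"],4),np.round(s["wrist_force"],1),np.round(s["ft_torque"],2),round(s["finger_gap"],4))
    R=Rq(s["orientation"]); tcp=s["tcp_pos"]; yw=-R[:,0]; zw=-R[:,2]; o=tcp-.019*R[:,2]-.232*zw
    print("wing o",np.round(o,4),"yaw",np.degrees(np.arctan2(-yw[0],yw[1])),"kn",np.round(o-.1*yw+.166*zw,4))
    P={n:cam(n) for n in names}; pickle.dump({n:dict(p) for n,p in P.items()},open(tag+".pkl","wb"))
    if "scene" in P: save(P["scene"],f"pics/s{tag}.png",(200,220,400,400),4)
    if "top" in P: save(P["top"],f"pics/t{tag}.png",(300,150,420,240),6)
    if "wrist" in P: save(P["wrist"],f"pics/w{tag}.png")
look(sys.argv[1],sys.argv[2].split(","))
E
python3 look.py 6 scene,wrist
```

```text
9.2 [0.5463 0.0103 0.215 ] [ 0.4  0.1 -3.8] [ 0.02  0.01 -0.03] 0.0152
wing o [0.5462 0.0105 0.002 ] yaw 9.39175107696436 kn [ 0.5626 -0.0883  0.1679]
```

View pics/s6.png

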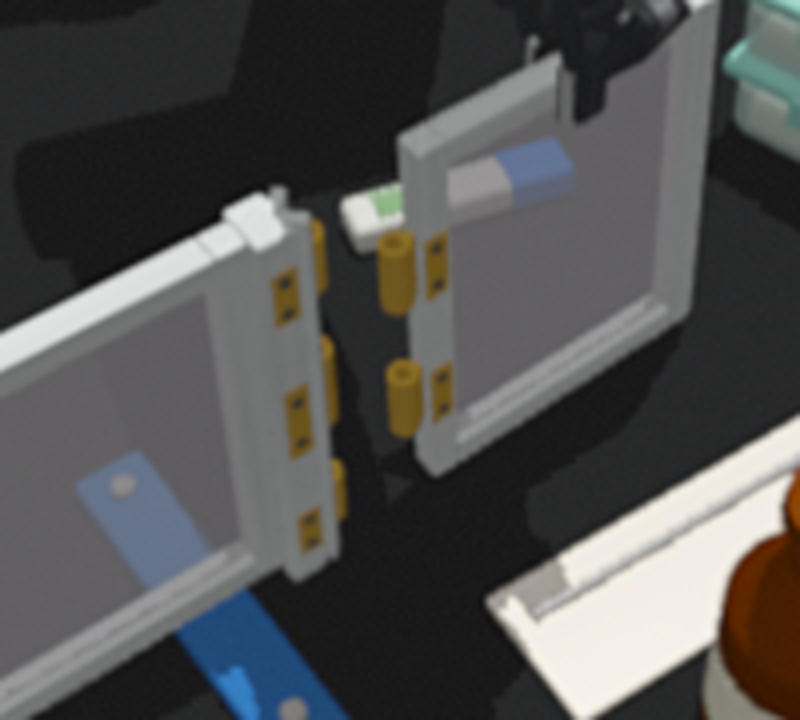

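View pics/w6.png

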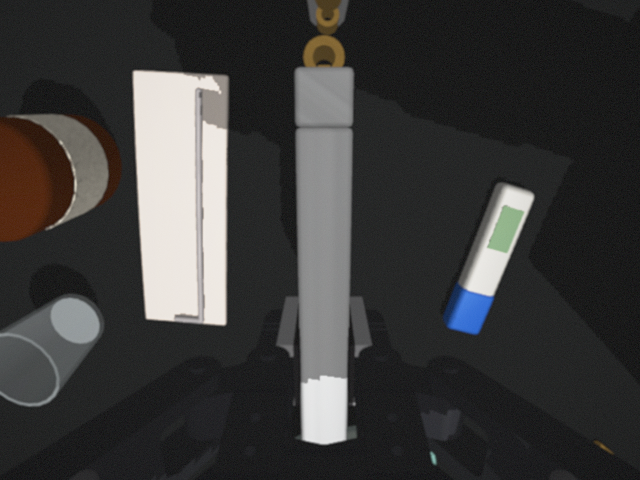

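Run:
```python
from wp import *; import pickle; from fit import f
P=pickle.load(open("6.pkl","rb")); w=P["wrist"]
for z in (.052,.144,.22,.02): print(z,proj(w,[.5684,-.1273,z]))
print("wing hi",atz(w,[(324,54)],.186))
save(w,"pics/w6c.png",(270,0,390,75),6)
```

```text
0.052 [[324.23708803  19.86338145]]
0.144 [[324.4977578 -21.6367388]]
0.22 [[324.992565   -99.50911349]]
0.02 [[324.18084929  28.85432035]]
wing hi [[ 0.56222536 -0.08833087  0.186     ]]
```

View pics/w6c.png

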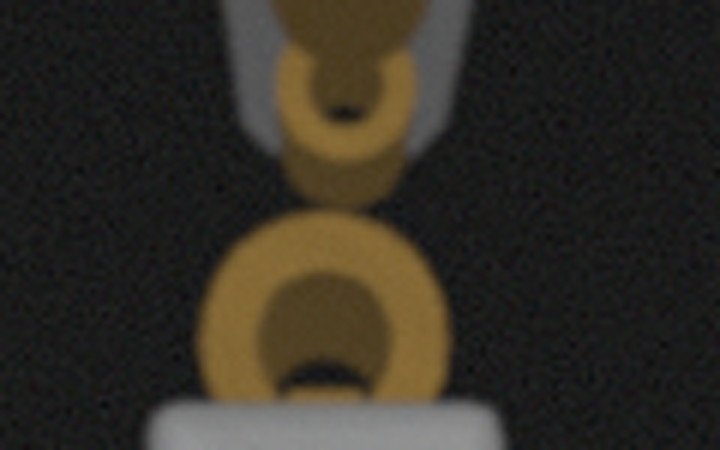

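Run:
```python
from wp import *; import pickle; from fit import f
P=pickle.load(open("6.pkl","rb")); w=P["wrist"]
A=atz(w,[(327.2,13.9)],.052)[0]; B=atz(w,[(323.7,55.3)],.186+.001)[0]; print(A,B)
st=get_state(); R=Rq(st["orientation"]); print("rel in tool mm",R.T@(A-B)*1e3)
for yaw in (9.1,): 
    y=np.array([-np.sin(np.radians(yaw)),np.cos(np.radians(yaw))]);x=np.array([y[1],-y[0]]); d=(A-B)[:2]; print("shield x,y",d@x*1e3,d@y*1e3)
# camera pose vs tool
o,_=ray(w,[0,0]); print("cam in tool",R.T@(o-st["tcp_pos"]))
d=R.T@ray(w,[320,240])[1][0]; print(d)
```

```text
[ 0.56702576 -0.13142228  0.052     ] [ 0.56224226 -0.08771133  0.187     ]
rel in tool mm [ 44.01677303   2.37741092 134.96444077]
shield x,y -2.1899468363174064 -43.91734050753041
cam in tool [ 0.07801539  0.000304   -0.14246253]
[-0.30263288 -0.00944891  0.95310256]
```

Call:
arm_command(motion=[{"x": 4, "y": 1, "z": 0.7, "rx": 0, "ry": 0, "rz": 0.2, "hand": 1}, {"x": 9, "y": 1.7, "z": 1.5, "rx": 0, "ry": 0, "rz": 0.3, "hand": 1}, {"x": 14, "y": 1.7, "z": 2, "rx": 0, "ry": 0, "rz": 0.3, "hand": 1}, {"x": 14, "y": 1.7, "z": 2, "rx": 0, "ry": 0, "rz": 0.3, "hand": 1}, {"x": 14, "y": 1.7, "z": 2, "rx": 0, "ry": 0, "rz": 0.3, "hand": 1}], force=40)

```text
clock: 9.93
tcp_pos: [0.5475, -0.0031, 0.2145]
orientation: [-0.002, 0.761, -0.649, 0.0]
wrist_force: [-0.8, 5.4, 6.0]
finger_gap: 0.0155
```

```bash
python3 look.py 7 scene,wrist,top
```

```text
9.925 [ 0.5475 -0.0031  0.2145] [-0.8  5.4  6. ] [ 1.15  0.44 -0.04] 0.0155
wing o [ 0.5479 -0.0026  0.0015] yaw 9.113954364437044 kn [ 0.5634 -0.1018  0.1673]
```

View pics/s7.png

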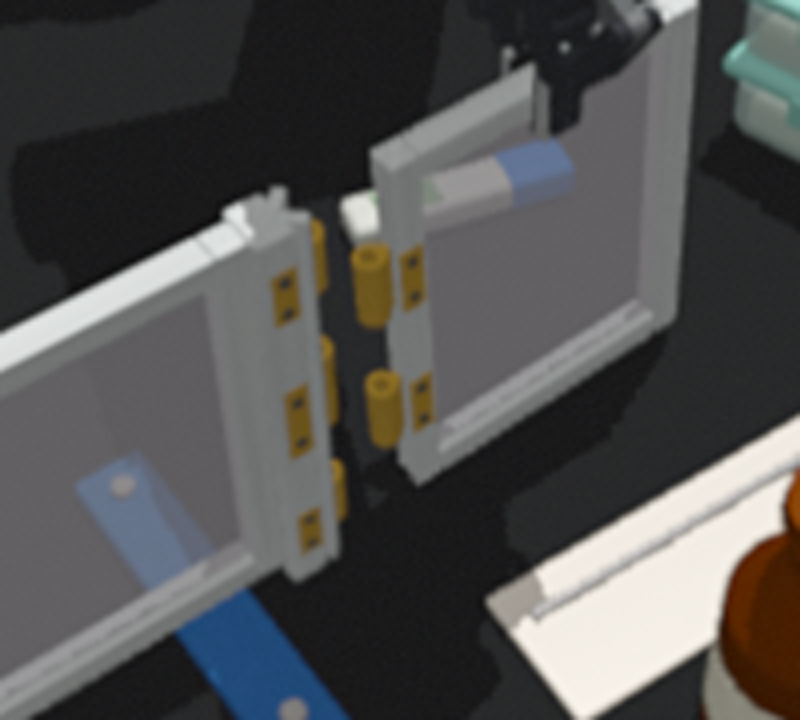

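View pics/t7.png

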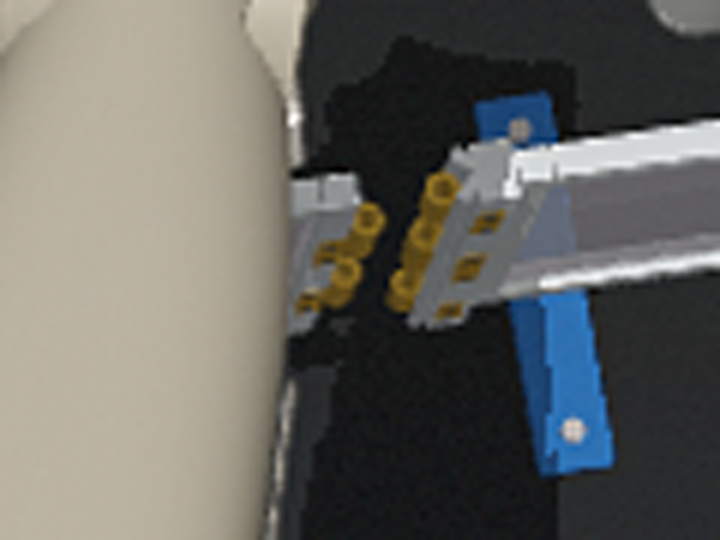

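View pics/w7.png

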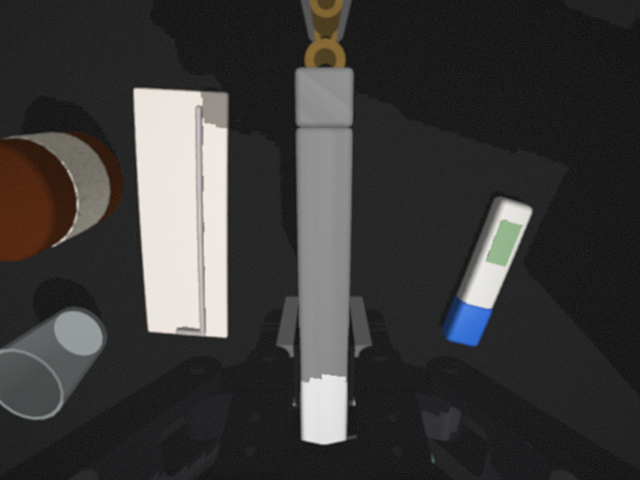

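Run:
```python
from wp import *; import pickle
P=pickle.load(open("7.pkl","rb")); w=P["wrist"]
save(w,"pics/w7c.png",(270,0,390,90),6)
```

```text
(no output)
```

View pics/w7c.png

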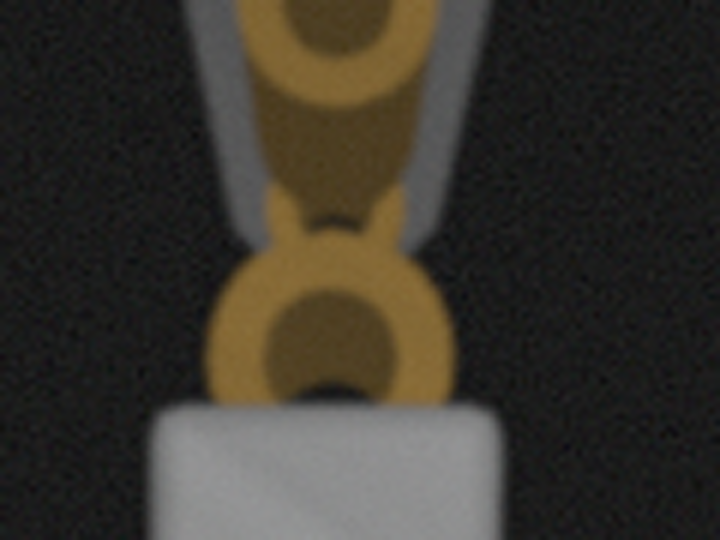

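Run:
```python
from wp import *; import pickle
P=pickle.load(open("7.pkl","rb")); w=P["wrist"]
A=atz(w,[(325.85+.4,0.3)],.144)[0]; B=atz(w,[(325.1-.0,59)],.186)[0]; print(A,B)
C=atz(w,[((336+.5)/6-.4+270,36)],.052)[0]; print("low knuckle approx",C)
st=get_state(); R=Rq(st["orientation"]); print("rel in tool mm",R.T@(A-B)*1e3,R.T@(C-B)*1e3)
# same for top
from fit import f
t=P["top"]; ct=(300,150)
Hi=[atz(t,[f(q,ct,6)],z)[0] for q,z in (((442,189),.22),((424,234),.144),((404,283),.052),((369,220),.186),((346,270),.094))]
print(np.round(Hi,4)); print("top rel tool",R.T@(np.mean(Hi[:3],0)-np.mean(Hi[3:],0))*1e3)
s=P["scene"]; cs=(200,220)
Hi=[atz(s,[f(q,cs,4)],z)[0] for q,z in (((372,255),.186),((382,381),.094))]; print(np.round(Hi,4),R.T@(np.array([.5684,-.1273,0])-np.mean(Hi,0))*1e3)
```

```text
[ 0.56670002 -0.13116888  0.144     ] [ 0.5622677  -0.10003164  0.186     ]
low knuckle approx [ 0.56665692 -0.13035142  0.052     ]
rel in tool mm [31.53242901  0.66040174 41.93379541] [ 30.90761828   0.79452064 133.93521778]
[[ 0.5678 -0.1292  0.22  ]
 [ 0.5676 -0.1284  0.144 ]
 [ 0.5673 -0.1272  0.052 ]
 [ 0.5626 -0.099   0.186 ]
 [ 0.5628 -0.0951  0.094 ]]
top rel tool [31.53197463  0.15069812  1.26815144]
[[ 0.5628 -0.0994  0.186 ]
 [ 0.5602 -0.0967  0.094 ]] [ 30.24280754  -1.86447926 139.94300613]
```

Call:
arm_command(motion=[{"x": 0, "y": 0, "z": -0.8, "rx": 0, "ry": 0, "rz": 0, "hand": 1}, {"x": 5, "y": 0.4, "z": -0.8, "rx": 0, "ry": 0, "rz": 0, "hand": 1}, {"x": 10, "y": 0.4, "z": -0.8, "rx": 0, "ry": 0, "rz": 0, "hand": 1}, {"x": 15, "y": 0.4, "z": -0.8, "rx": 0, "ry": 0, "rz": 0, "hand": 1}, {"x": 19, "y": 0.4, "z": -0.8, "rx": 0, "ry": 0, "rz": 0, "hand": 1}, {"x": 19, "y": 0.4, "z": -0.8, "rx": 0, "ry": 0, "rz": 0, "hand": 1}], force=40)

```text
clock: 10.82
tcp_pos: [0.5522, -0.0219, 0.2187]
orientation: [-0.004, 0.761, -0.649, 0.003]
wrist_force: [-2.2, 7.4, 21.7]
finger_gap: 0.0149
```

```bash
python3 look.py 8 scene,wrist
python3 - <<'E'
from wp import *; import pickle
P=pickle.load(open("8.pkl","rb")); save(P["wrist"],"pics/w8c.png",(270,0,390,90),6)
E
```

```text
10.825 [ 0.5522 -0.0219  0.2187] [-2.2  7.4 21.7] [ 1.79  0.61 -0.04] 0.0149
wing o [ 0.5541 -0.0215  0.0057] yaw 9.129560872167824 kn [ 0.5684 -0.1205  0.1716]
```

View pics/s8.png

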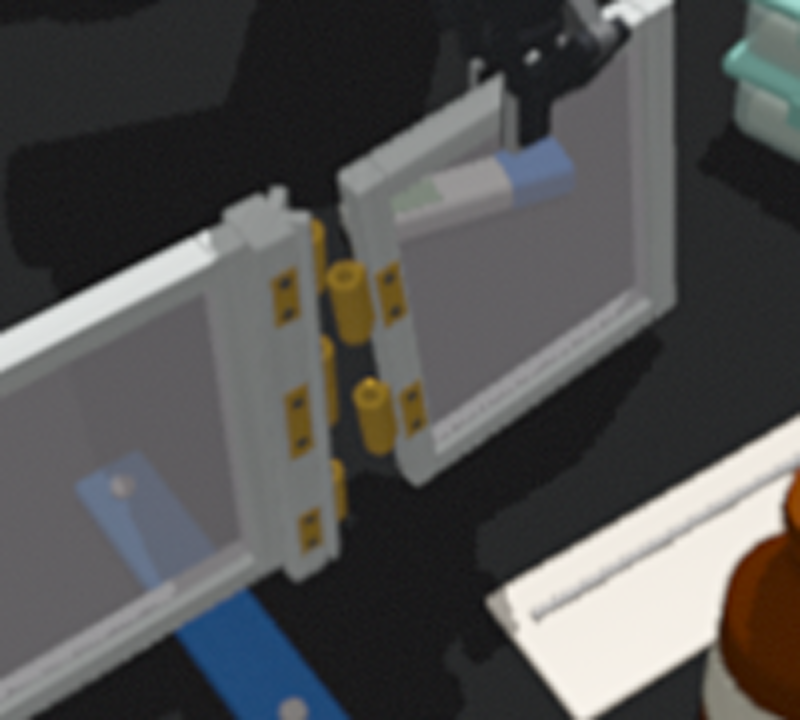

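View pics/w8c.png

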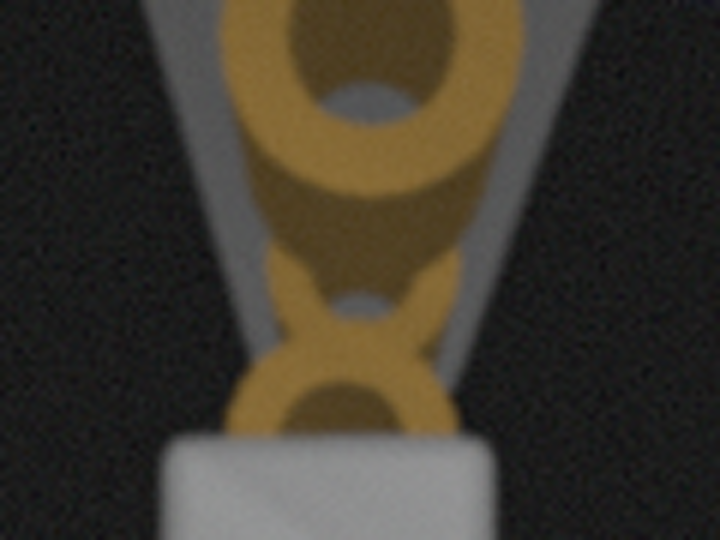

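Call:
arm_command(motion=[{"x": -5, "y": 0, "z": 0, "rx": 0, "ry": 0, "rz": 0, "hand": 1}, {"x": -10, "y": 0, "z": 0, "rx": 0, "ry": 0, "rz": 0, "hand": 1}, {"x": -15, "y": 0, "z": 0, "rx": 0, "ry": 0, "rz": 0, "hand": 1}, {"x": -20, "y": 0, "z": 0, "rx": 0, "ry": 0, "rz": 0, "hand": 1}, {"x": -23, "y": 0, "z": 0, "rx": 0, "ry": 0, "rz": 0, "hand": 1}, {"x": -23, "y": 0, "z": 0, "rx": 0, "ry": 0, "rz": 0, "hand": 1}], force=60)

```text
clock: 11.68
tcp_pos: [0.5456, -0.0001, 0.213]
orientation: [0.001, 0.761, -0.649, -0.001]
wrist_force: [0.5, -0.0, -0.7]
finger_gap: 0.0146
```

```bash
python3 look.py 9 scene,wrist
python3 - <<'E'
from wp import *; import pickle
P=pickle.load(open("9.pkl","rb")); save(P["wrist"],"pics/w9c.png",(270,0,390,90),6)
E
```

```text
11.675 [ 5.456e-01 -1.000e-04  2.130e-01] [ 0.5 -0.  -0.7] [-0.86 -0.29  0.04] 0.0146
wing o [ 5.452e-01 -2.000e-04  0.000e+00] yaw 9.09488742402353 kn [ 0.5613 -0.0989  0.166 ]
```

View pics/s9.png

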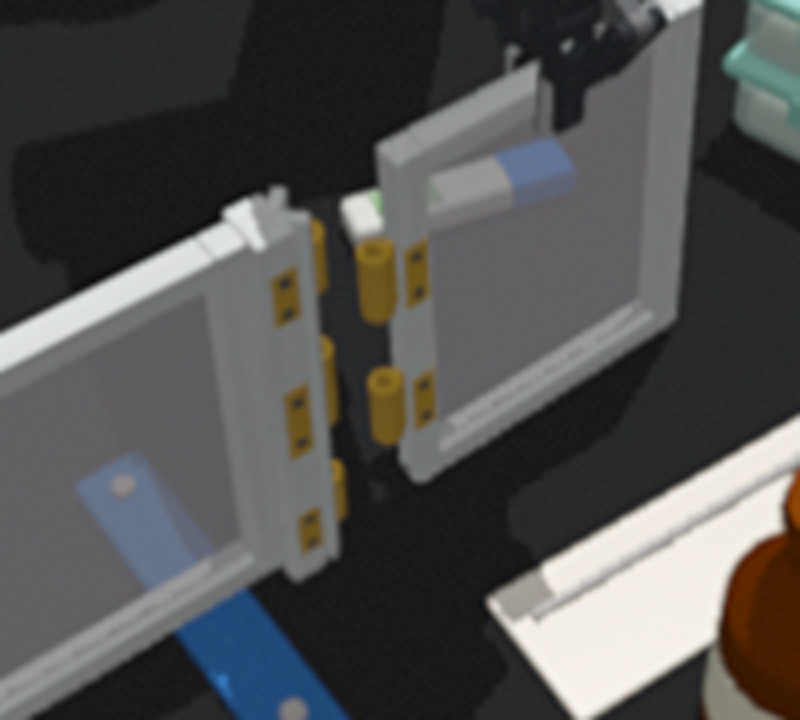

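View pics/w9c.png

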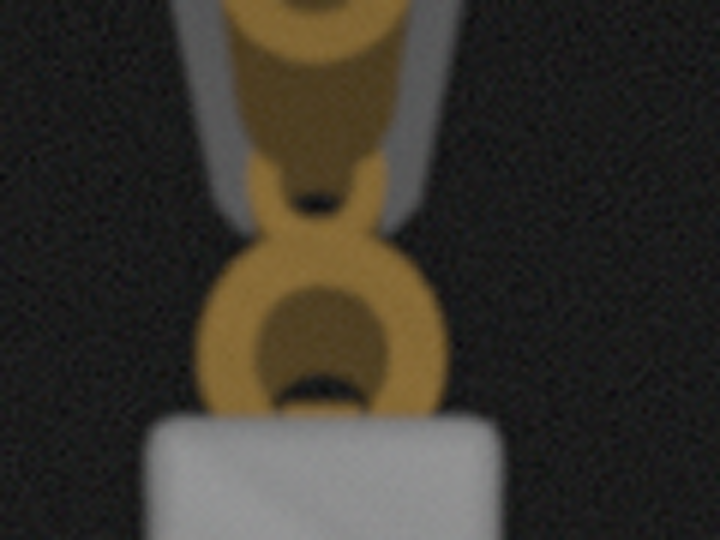

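Call:
arm_command(motion=[{"x": 0, "y": 0, "z": -1, "rx": 0, "ry": 0, "rz": 0, "hand": 1}, {"x": 0, "y": 0, "z": -2, "rx": 0, "ry": 0, "rz": 0, "hand": 1}, {"x": 4, "y": 0, "z": -2, "rx": 0, "ry": 0, "rz": 0, "hand": 1}, {"x": 9, "y": 0, "z": -2, "rx": 0, "ry": 0, "rz": 0, "hand": 1}, {"x": 14, "y": 0, "z": -2, "rx": 0, "ry": 0, "rz": 0, "hand": 1}, {"x": 16, "y": 0, "z": -2, "rx": 0, "ry": 0, "rz": 0, "hand": 1}, {"x": 16, "y": 0, "z": -2, "rx": 0, "ry": 0, "rz": 0, "hand": 1}], force=60)

```text
clock: 12.65
tcp_pos: [0.5494, -0.0144, 0.2184]
orientation: [-0.003, 0.761, -0.649, 0.0]
wrist_force: [-1.6, 6.7, 11.6]
finger_gap: 0.0153
```

```bash
python3 look.py 10 scene,wrist,top
python3 - <<'E'
from wp import *; import pickle
P=pickle.load(open("10.pkl","rb")); save(P["wrist"],"pics/w10c.png",(270,0,390,90),6)
E
```

```text
12.65 [ 0.5494 -0.0144  0.2184] [-1.6  6.7 11.6] [ 1.63  0.62 -0.11] 0.0153
wing o [ 0.5502 -0.0136  0.0054] yaw 9.131485781184667 kn [ 0.5654 -0.113   0.171 ]
```

View pics/s10.png

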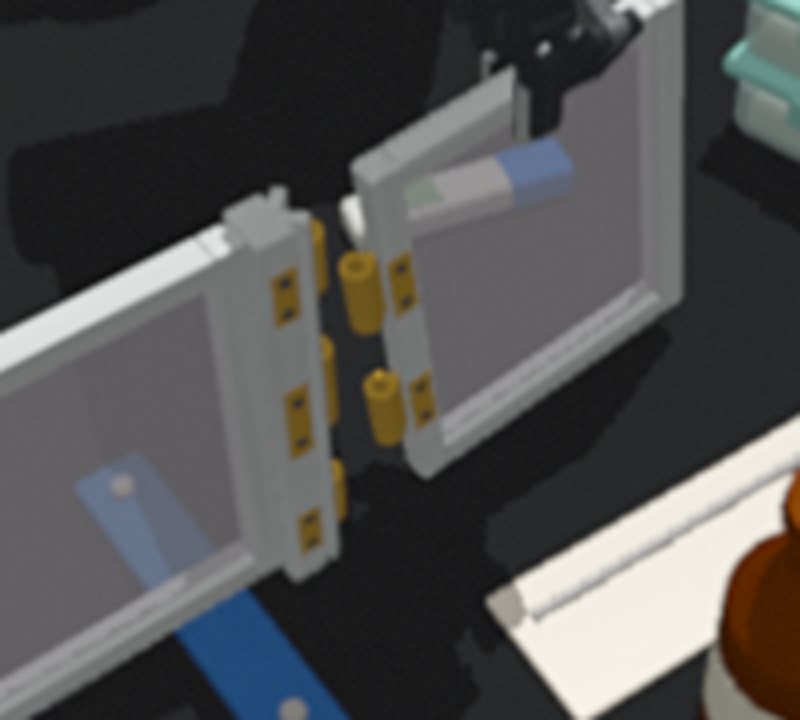

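View pics/w10c.png

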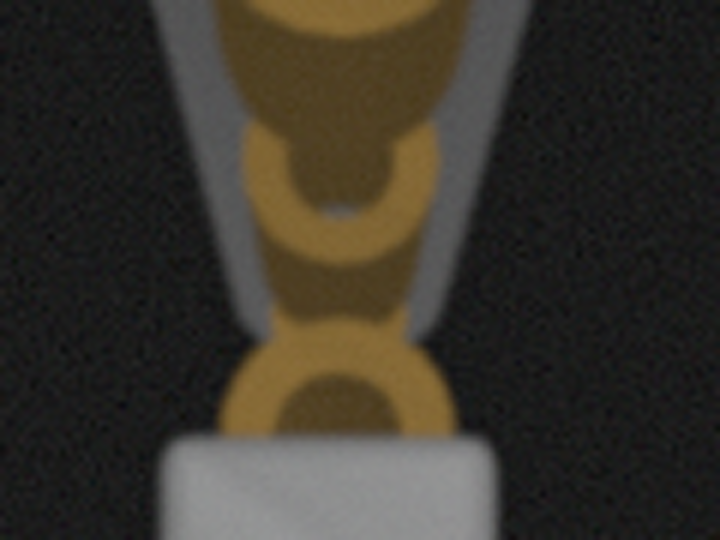

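View pics/t10.png

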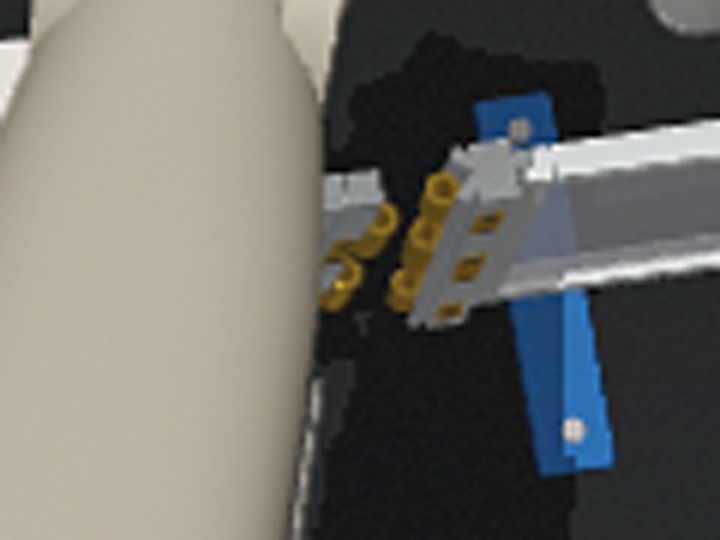

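Call:
arm_command(motion=[{"x": -5, "y": 0, "z": 0, "rx": 0, "ry": 0, "rz": 0, "hand": 1}, {"x": -10, "y": 0, "z": 0.5, "rx": 0, "ry": 0, "rz": 0, "hand": 1}, {"x": -15, "y": 0, "z": 1, "rx": 0, "ry": 0, "rz": 0, "hand": 1}, {"x": -17, "y": 0, "z": 1, "rx": 0, "ry": 0, "rz": 0, "hand": 1}, {"x": -17, "y": 0, "z": 1, "rx": 0, "ry": 0, "rz": 0, "hand": 1}, {"x": -17, "y": 0, "z": -2, "rx": 0, "ry": 0, "rz": 0, "hand": 1}, {"x": -17, "y": 0, "z": -4, "rx": 0, "ry": 0, "rz": 0, "hand": 1}, {"x": -17, "y": 0, "z": -4, "rx": 0, "ry": 0, "rz": 0, "hand": 1}], force=60)

```text
clock: 13.8
tcp_pos: [0.5451, 0.0012, 0.219]
orientation: [0.0, 0.761, -0.649, -0.001]
wrist_force: [0.4, -0.2, -5.8]
finger_gap: 0.0154
```

```bash
python3 look.py 11 scene,wrist,top
python3 - <<'E'
from wp import *; import pickle
P=pickle.load(open("11.pkl","rb")); save(P["wrist"],"pics/w11c.png",(270,0,390,90),6)
E
```

```text
13.8 [0.5451 0.0012 0.219 ] [ 0.4 -0.2 -5.8] [ 0.07  0.01 -0.01] 0.0154
wing o [0.5446 0.0015 0.006 ] yaw 9.087200089736076 kn [ 0.5608 -0.0975  0.1718]
```

View pics/s11.png

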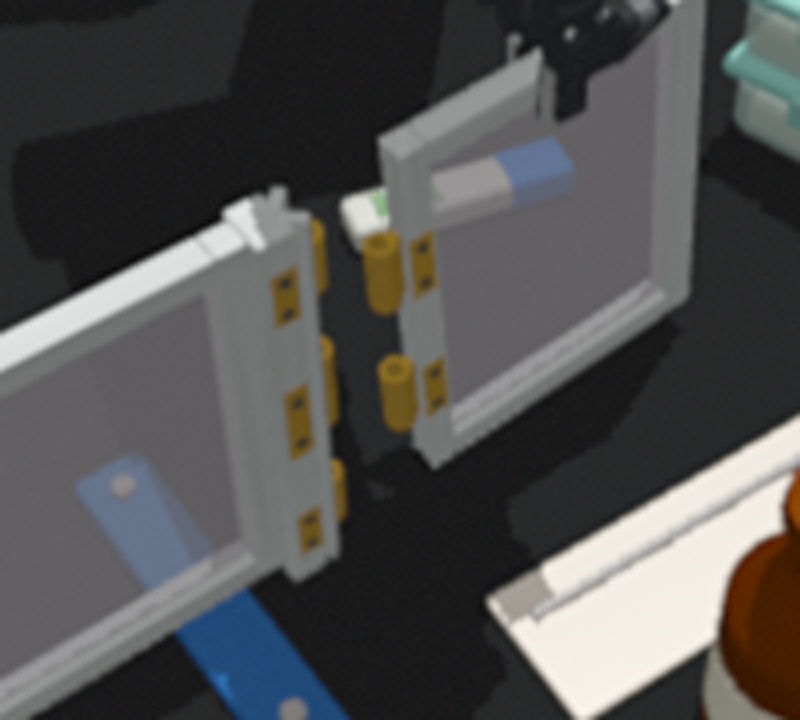

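View pics/w11c.png

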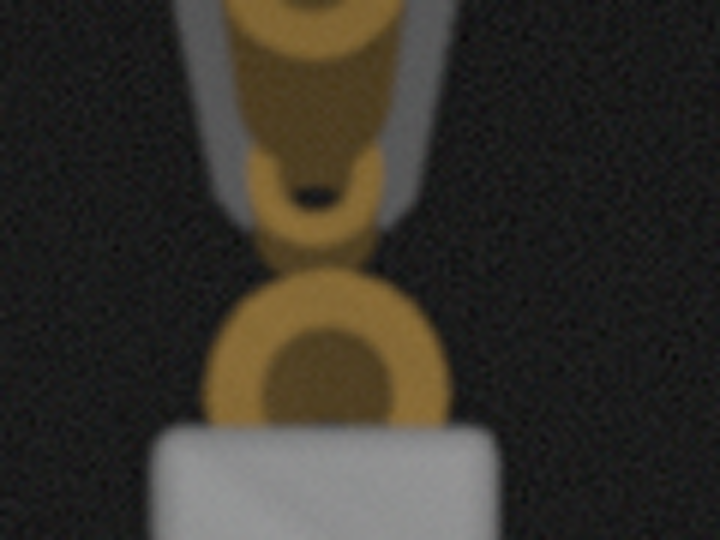

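```bash
cat > tilt.py <<'E'
from wp import *; import pickle; from fit import f
from scipy.optimize import least_squares
cs=(200,220)
def fitw(tag,cam,pts,cs,sc,v0,yaw=9.1):
    p=pickle.load(open(tag+".pkl","rb"))[cam]
    X=np.array([a for a,_ in pts])/1e3; Q=np.array([f(q,cs,sc) for _,q in pts])
    def g(v):
        R=(Ro.from_euler('z',yaw,degrees=True)*Ro.from_euler('x',v[3],degrees=True)).as_matrix()
        return (proj(p,X@R.T+v[:3])-Q).ravel()
    r=least_squares(g,list(v0)+[0.],x_scale=[.01,.01,.01,1]); print(tag,np.round(r.x,4),np.round(g(r.x),1)); return r.x
A=lambda *q:list(zip([(0,-100,186),(0,-100,146),(0,-100,94),(0,-100,54)],q))
if __name__=="__main__":
    fitw("6","scene",A((396,242),(400,308),(404,369),(406,430)),cs,4,(.546,.01,.002))
    fitw("9","scene",A((376,249),(379,318),(386,377),(389,438)),cs,4,(.546,.01,.002))
    fitw("11","scene",A((382,243),(388,308),(397,365),(402,425)),cs,4,(.546,.01,.002))
    fitw("10","scene",A((359,261),(370,327),(379,379),(389,440)),cs,4,(.546,.01,.002))
E
python3 tilt.py
python3 - <<'E'
from h import *; import pickle
p=pickle.load(open("11.pkl","rb"))["scene"]; save(p,"pics/s11b.png",(280,240,320,340),8) 
save(p,"pics/s11k.png",(285,260,385,345),8)
E
```

```text
6 [0.5499 0.0119 0.006  0.5549] [ 0.1  0.4 -0.1 -1.2 -0.1  1.6  0.1 -0.8]
9 [0.5535 0.001  0.0109 0.9252] [-0.1  0.6  0.2 -1.6 -0.2  1.7  0.  -0.7]
11 [0.5433 0.0148 0.007  2.9567] [-0.   0.4  0.1 -1.4 -0.1  1.8  0.  -0.8]
10 [0.548  0.0059 0.0101 4.5943] [ 0.1  0.6 -0.3 -1.8  0.3  2.2 -0.1 -1. ]
```

View pics/s11k.png

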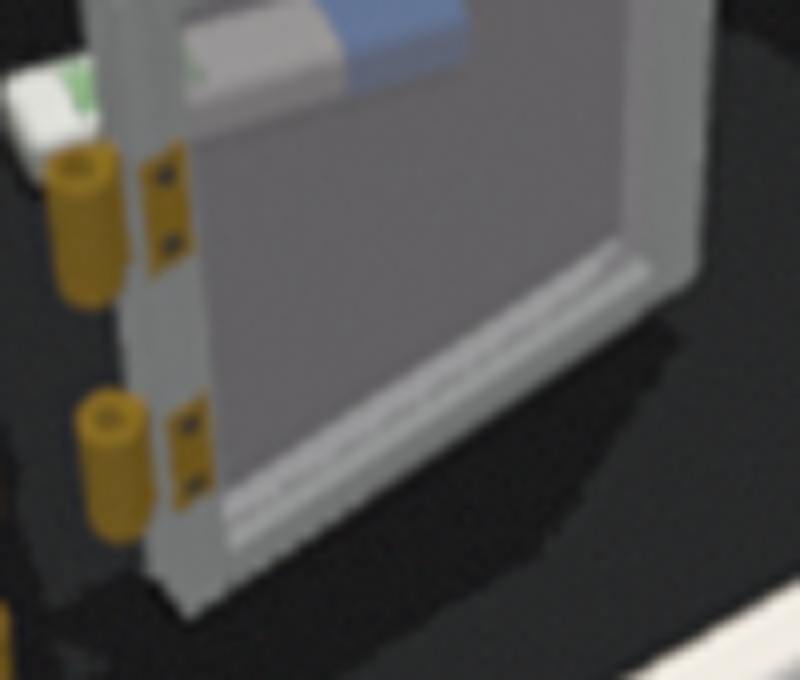

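Call:
arm_command(motion=[{"x": 0, "y": 0, "z": 0, "rx": 0, "ry": 1.2, "rz": 0, "hand": 1}, {"x": 0, "y": 0, "z": 1, "rx": 0, "ry": 2.4, "rz": 0, "hand": 1}, {"x": 0, "y": 0, "z": 2.5, "rx": 0, "ry": 2.4, "rz": 0, "hand": 1}, {"x": 0, "y": 0, "z": 2.5, "rx": 0, "ry": 2.4, "rz": 0, "hand": 1}, {"x": 0, "y": 0, "z": 2.5, "rx": 0, "ry": 2.4, "rz": 0, "hand": 1}], force=60)

```text
clock: 14.58
tcp_pos: [0.5455, 0.0011, 0.217]
orientation: [0.014, 0.761, -0.649, 0.015]
wrist_force: [-0.3, -0.5, -5.3]
finger_gap: 0.015
```

```bash
python3 look.py 12 scene,wrist,top
python3 - <<'E'
from wp import *; import pickle
P=pickle.load(open("12.pkl","rb")); save(P["wrist"],"pics/w12c.png",(270,0,390,90),6)
E
```

```text
14.575 [0.5455 0.0011 0.217 ] [-0.3 -0.5 -5.3] [0.07 0.07 0.03] 0.015
wing o [ 0.5467 -0.0075  0.0042] yaw 9.094905249691184 kn [ 0.5616 -0.0995  0.1742]
```

View pics/s12.png

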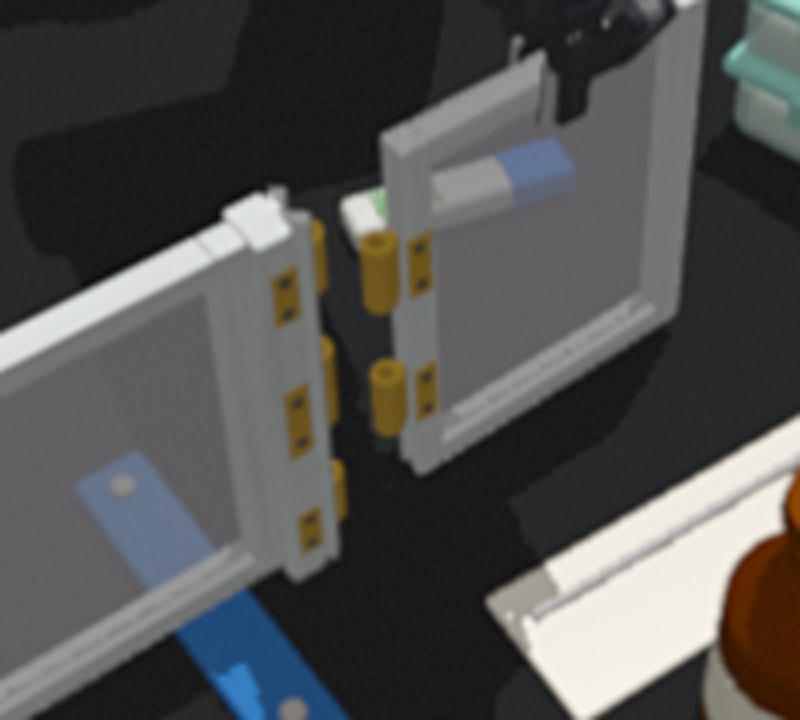

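View pics/w12c.png

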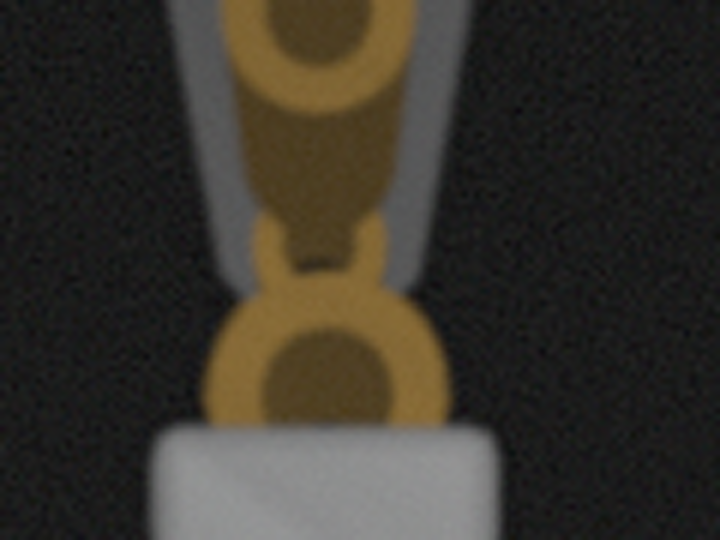

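View pics/t12.png

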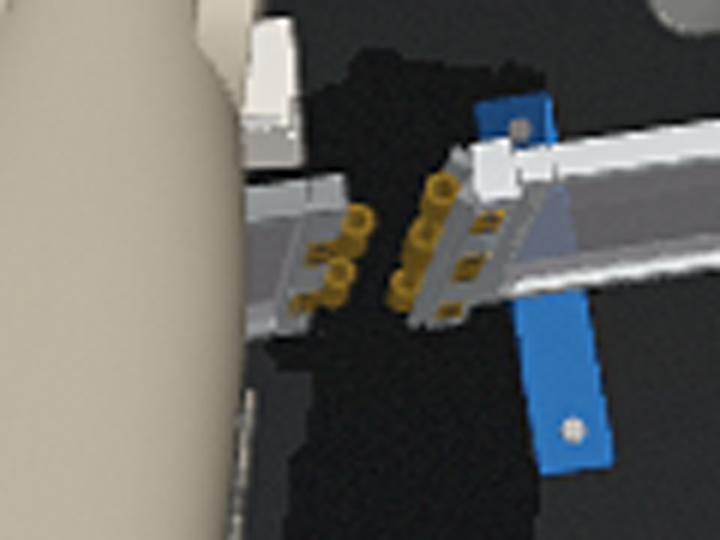

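```bash
cat > lat.py <<'E'
from wp import *; import pickle; from fit import f
from tilt import fitw,A
def lat(tag,mid=None,low=None,wing=None,dz=.002,top=None,hi=None):
    P=pickle.load(open(tag+".pkl","rb")); w=P["wrist"]; R=(Ro.from_euler('z',9.1,degrees=True)).as_matrix(); T=toolR(R)
    B=atz(w,[f(wing,(270,0),6)],.186+dz)[0]
    for q,z in ((mid,.144),(low,.052),(hi,.22)):
        if q: A_=atz(w,[f(q,(270,0),6)],z)[0]; print("wrist fwd,lat",np.round((T.T@(A_-B))[:2]*1e3,2),A_,B)
    if top:
        t=P["top"]; q=[atz(t,[f(a,(300,150),6)],z)[0] for a,z in zip(top,(.22,.144,.052,.186+dz,.094+dz))]
        print("top fwd,lat",[np.round((T.T@(q[i]-q[j]))[:2]*1e3,2).tolist() for i,j in ((0,3),(1,3),(2,4),(1,4))])
E
python3 - <<'E'
from lat import *
fitw("12","scene",A((378,243),(381,309),(388,371),(391,431)),(200,220),4,(.546,.01,.002))
lat("12",mid=(318,15),low=(318,250),wing=(326.5,392),top=[(442,189),(424,234),(405,283),(357,221),(340,272)])
E
```

```text
12 [0.5504 0.0037 0.0115 0.9792] [-0.1  0.4  0.2 -1.1 -0.2  1.4  0.  -0.7]
wrist fwd,lat [36.26 -0.63] [ 0.56694613 -0.131175    0.144     ] [ 0.56059107 -0.09547042  0.188     ]
wrist fwd,lat [36.08 -0.82] [ 0.56710788 -0.13096261  0.052     ] [ 0.56059107 -0.09547042  0.188     ]
top fwd,lat [[36.33, -0.54], [35.5, -0.47], [36.13, -0.3], [36.86, -0.48]]
```

Call:
arm_command(motion=[{"x": 5, "y": -0.3, "z": 1, "rx": 0, "ry": 0, "rz": 0, "hand": 1}, {"x": 10, "y": -0.6, "z": 1.6, "rx": 0, "ry": 0, "rz": 0, "hand": 1}, {"x": 14, "y": -0.6, "z": 1.8, "rx": 0, "ry": 0, "rz": 0, "hand": 1}, {"x": 18, "y": -0.6, "z": 2, "rx": 0, "ry": 0, "rz": 0, "hand": 1}, {"x": 20, "y": -0.6, "z": 2, "rx": 0, "ry": 0, "rz": 0, "hand": 1}, {"x": 20, "y": -0.6, "z": 2, "rx": 0, "ry": 0, "rz": 0, "hand": 1}], force=60)

```text
clock: 15.48
tcp_pos: [0.5493, -0.0188, 0.2159]
orientation: [0.014, 0.761, -0.649, 0.015]
wrist_force: [-0.3, 0.9, -5.5]
finger_gap: 0.0148
```

```bash
python3 look.py 13 scene,wrist,top
python3 - <<'E'
from wp import *; import pickle
P=pickle.load(open("13.pkl","rb")); save(P["wrist"],"pics/w13c.png",(270,0,390,90),6)
E
```

```text
15.475 [ 0.5493 -0.0188  0.2159] [-0.3  0.9 -5.5] [ 0.11  0.02 -0.02] 0.0148
wing o [ 0.5505 -0.0274  0.003 ] yaw 9.078273503616584 kn [ 0.5654 -0.1193  0.173 ]
```

View pics/s13.png

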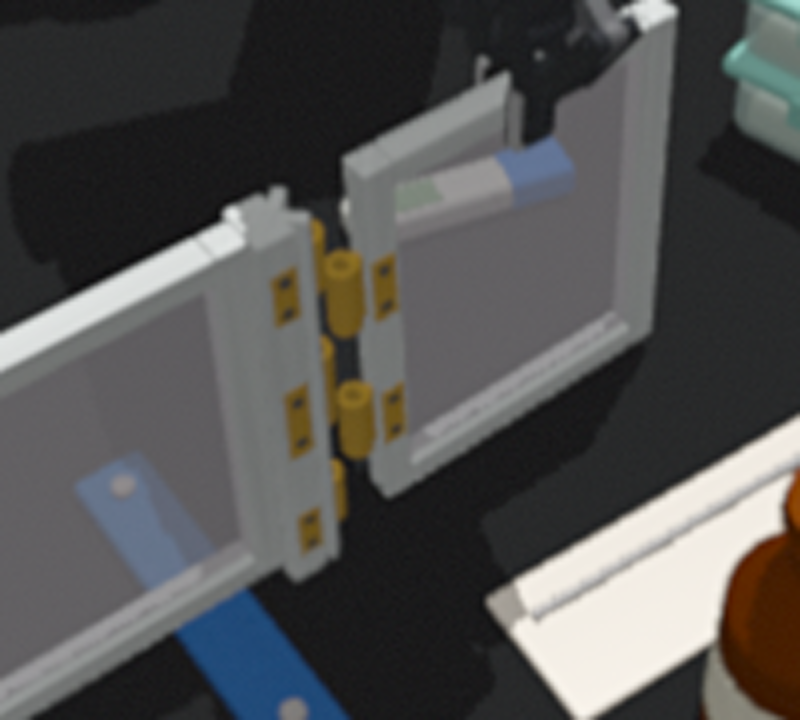

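View pics/w13c.png

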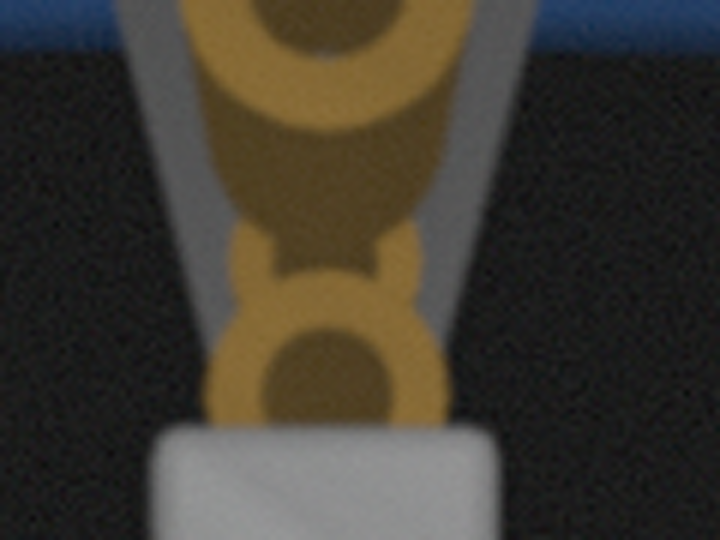

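View pics/t13.png

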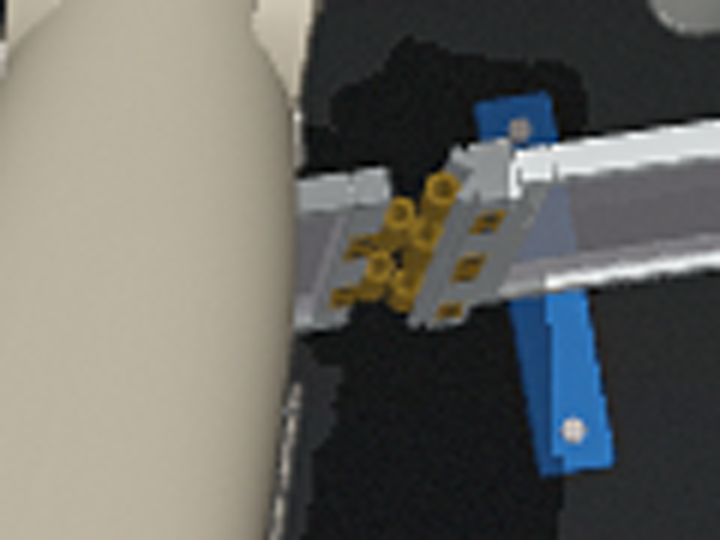

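Call:
arm_command(motion=[{"x": 3, "y": 0, "z": 0.6, "rx": 0, "ry": 0, "rz": 0, "hand": 1}, {"x": 6, "y": 0, "z": 1.1, "rx": 0, "ry": 0, "rz": 0, "hand": 1}, {"x": 9, "y": 0, "z": 1.2, "rx": 0, "ry": 0, "rz": 0, "hand": 1}, {"x": 12, "y": 0, "z": 1.3, "rx": 0, "ry": 0, "rz": 0, "hand": 1}, {"x": 12, "y": 0, "z": 1.3, "rx": 0, "ry": 0, "rz": 0, "hand": 1}], force=60)

```text
clock: 16.25
tcp_pos: [0.5513, -0.0308, 0.215]
orientation: [0.014, 0.761, -0.649, 0.015]
wrist_force: [0.7, 0.8, -5.2]
finger_gap: 0.0152
```

```bash
python3 look.py 14 scene,wrist,top
python3 - <<'E'
from wp import *; import pickle
P=pickle.load(open("14.pkl","rb")); save(P["wrist"],"pics/w14c.png",(270,0,390,90),6)
E
```

```text
16.25 [ 0.5513 -0.0308  0.215 ] [ 0.7  0.8 -5.2] [ 0.1  -0.01  0.03] 0.0152
wing o [ 0.5525 -0.0395  0.0022] yaw 9.072891834267585 kn [ 0.5673 -0.1314  0.1722]
```

View pics/s14.png

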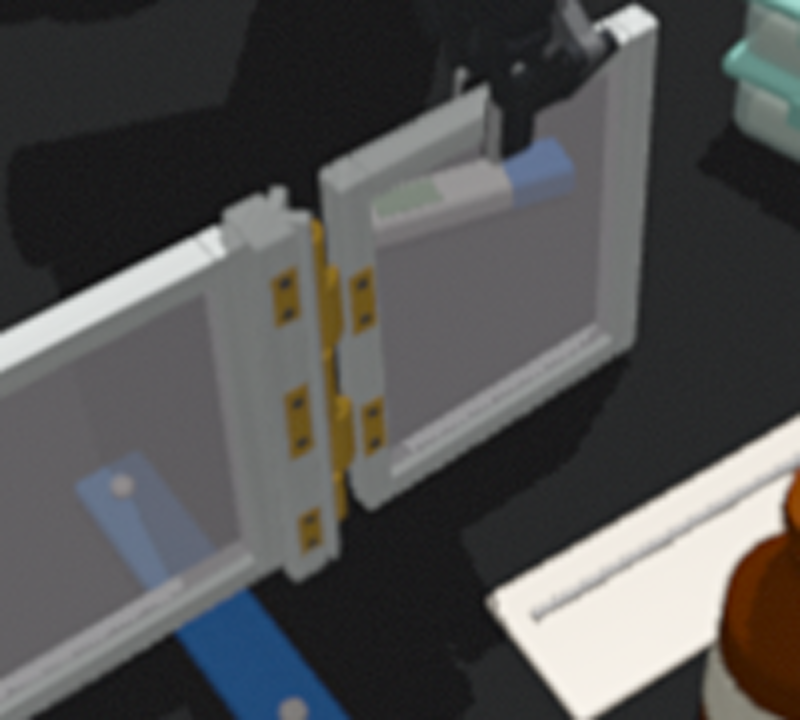

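View pics/w14c.png

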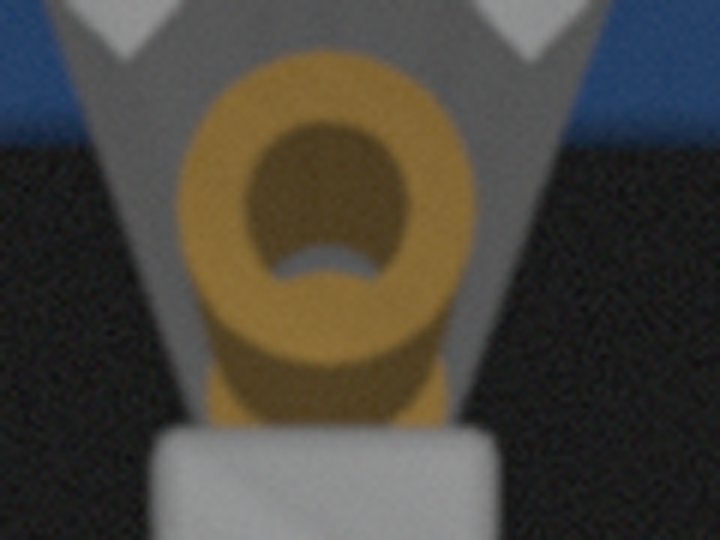

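Run:
```python
from lat import *
lat("14",hi=(326.5,205),wing=(326.5,392),dz=.0005)
```

```text
wrist fwd,lat [ 4.68 -0.04] [ 0.56697871 -0.13171265  0.22      ] [ 0.5661981 -0.1271023  0.1865   ]
```

Call:
arm_command(motion=[{"x": 1, "y": 0, "z": 0.1, "rx": 0, "ry": 0, "rz": 0, "hand": 1}, {"x": 2, "y": 0, "z": 0.2, "rx": 0, "ry": 0, "rz": 0, "hand": 1}, {"x": 3, "y": 0, "z": 0.3, "rx": 0, "ry": 0, "rz": 0, "hand": 1}, {"x": 3, "y": 0, "z": 0.3, "rx": 0, "ry": 0, "rz": 0, "hand": 1}], force=60)

```text
clock: 16.9
tcp_pos: [0.5517, -0.0336, 0.2149]
orientation: [0.014, 0.761, -0.649, 0.015]
wrist_force: [0.1, 0.1, -5.3]
finger_gap: 0.0148
```

Still free; creeping on in small steps.

Call:
arm_command(motion=[{"x": 0.7, "y": 0, "z": 0.1, "rx": 0, "ry": 0, "rz": 0, "hand": 1}, {"x": 1.4, "y": 0, "z": 0.1, "rx": 0, "ry": 0, "rz": 0, "hand": 1}, {"x": 1.4, "y": 0, "z": 0.1, "rx": 0, "ry": 0, "rz": 0, "hand": 1}], force=60)

```text
clock: 17.27
tcp_pos: [0.5519, -0.0349, 0.2148]
orientation: [0.014, 0.761, -0.649, 0.015]
wrist_force: [1.0, 0.5, -5.0]
finger_gap: 0.0153
```

Call:
arm_command(motion=[{"x": 0.6, "y": 0, "z": 0.1, "rx": 0, "ry": 0, "rz": 0, "hand": 1}, {"x": 1.2, "y": 0, "z": 0.1, "rx": 0, "ry": 0, "rz": 0, "hand": 1}, {"x": 1.2, "y": 0, "z": 0.1, "rx": 0, "ry": 0, "rz": 0, "hand": 1}], force=60)

```text
clock: 17.65
tcp_pos: [0.5521, -0.0358, 0.2148]
orientation: [0.013, 0.761, -0.649, 0.015]
wrist_force: [-0.9, -0.3, -3.6]
finger_gap: 0.015
```

```bash
python3 look.py 15 scene,wrist,top
python3 - <<'E'
from wp import *; import pickle
P=pickle.load(open("15.pkl","rb")); save(P["wrist"],"pics/w15c.png",(270,0,390,90),6)
E
```

```text
17.65 [ 0.5521 -0.0358  0.2148] [-0.9 -0.3 -3.6] [ 0.33  0.04 -0.  ] 0.015
wing o [ 0.5533 -0.0444  0.002 ] yaw 9.105326368472701 kn [ 0.5682 -0.1364  0.1719]
```

View pics/w15c.png

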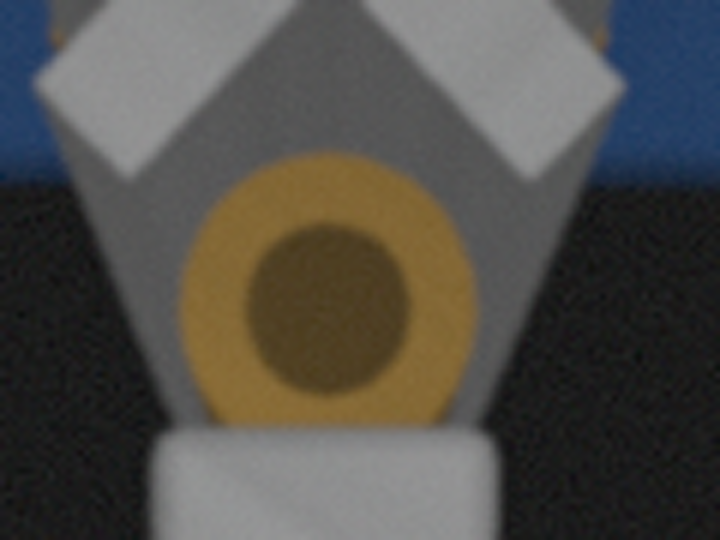

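View pics/s15.png

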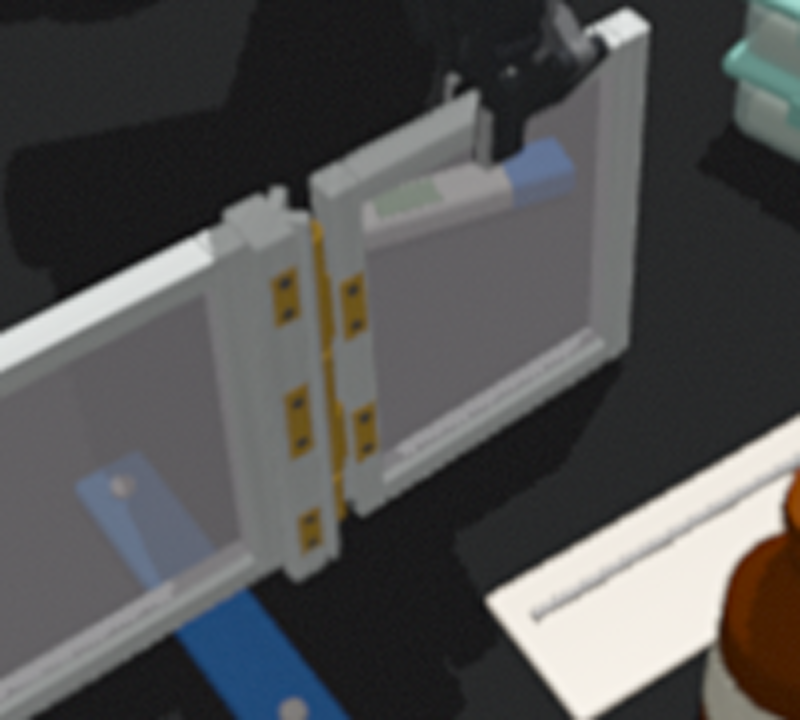

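View pics/t15.png

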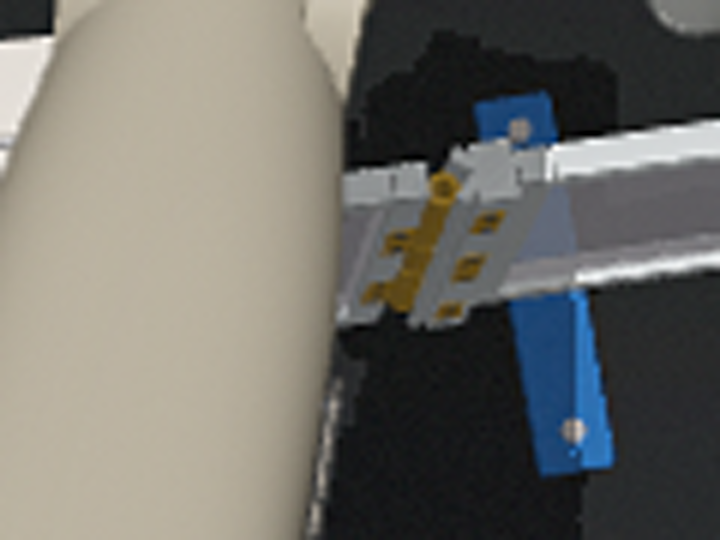

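Run:
```python
from lat import *
lat("15",hi=(328,310),wing=(328,394),dz=.0005)
for t,q in (("14",((0,)*2,)),):pass
# tilt: compare plates on wing vs shield in scene; brass plate holes: wing (8?,..)
fitw("15","scene",[((8,-90,240),(332,197)),((8,-90,8),(366,512)),((8,90,8),(627,353)),((8,90,240),(648,30))],(200,220),4,(.55,-.04,.002))
fitw("13","scene",[((8,-90,240),(362,180)),((8,-90,8),(390,494)),((8,90,8),(650,338)),((8,90,240),(673,22))],(200,220),4,(.55,-.04,.002))
```

```text
wrist fwd,lat [-0.55 -0.06] [ 0.56696097 -0.13155872  0.22      ] [ 0.56698915 -0.13211483  0.1865    ]
15 [ 0.5411 -0.0247 -0.0077  0.9011] [ 0.5  0.1 -0.5  0.7 -0.1 -1.  -0.   0.1]
13 [ 0.535  -0.007  -0.012   0.8629] [ 1.   0.5 -0.1  0.9 -0.8 -0.7 -0.3 -0.7]
```

Call:
arm_command(motion=[{"x": 0.4, "y": 0, "z": 0.1, "rx": 0, "ry": 0, "rz": 0, "hand": 1}, {"x": 0.8, "y": 0, "z": 0.2, "rx": 0, "ry": 0, "rz": 0, "hand": 1}, {"x": 0.8, "y": 0, "z": 0.2, "rx": 0, "ry": 0, "rz": 0, "hand": 1}], force=60)

```text
clock: 18.18
tcp_pos: [0.5521, -0.036, 0.2148]
orientation: [0.013, 0.761, -0.648, 0.015]
wrist_force: [-1.6, 6.2, -2.8]
finger_gap: 0.0147
```

```bash
python3 look.py 16 scene,wrist,top
python3 - <<'E'
from wp import *; import pickle
P=pickle.load(open("16.pkl","rb")); save(P["wrist"],"pics/w16c.png",(270,0,390,90),6); save(P["scene"],"pics/s16k.png",(270,260,370,355),8)
save(P["top"],"pics/t16k.png",(350,165,400,210),14)
E
```

```text
18.175 [ 0.5521 -0.036   0.2148] [-1.6  6.2 -2.8] [ 1.04  0.2  -0.01] 0.0147
wing o [ 0.5533 -0.0443  0.002 ] yaw 9.131016257822944 kn [ 0.5682 -0.1365  0.1718]
```

View pics/s16k.png

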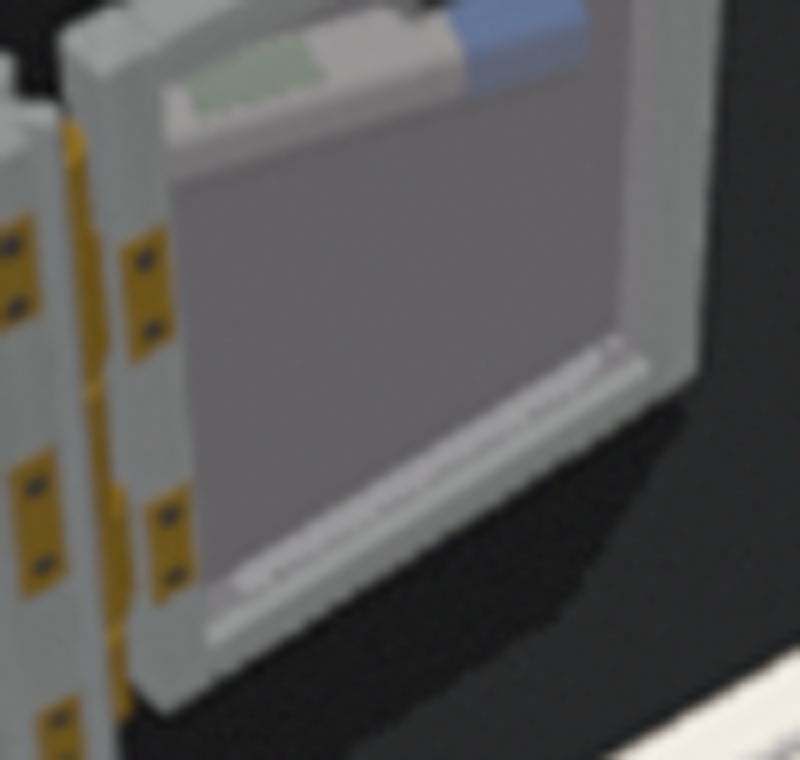

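View pics/t16k.png

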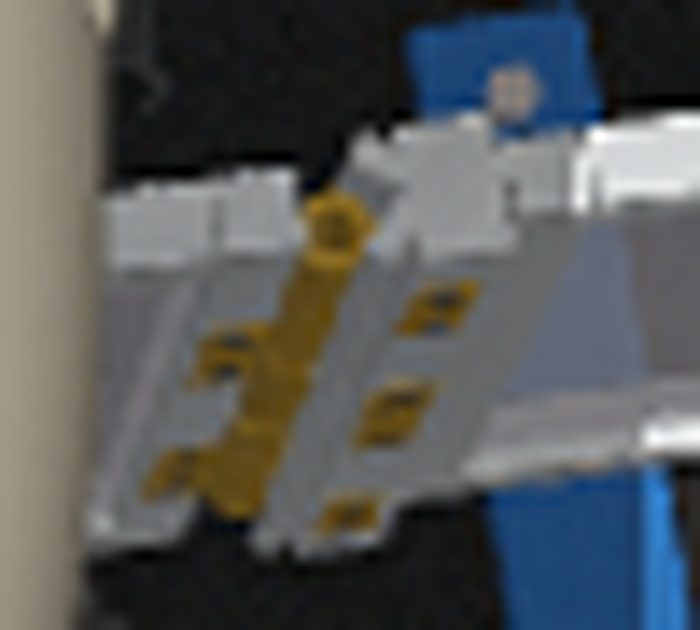

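View pics/w16c.png

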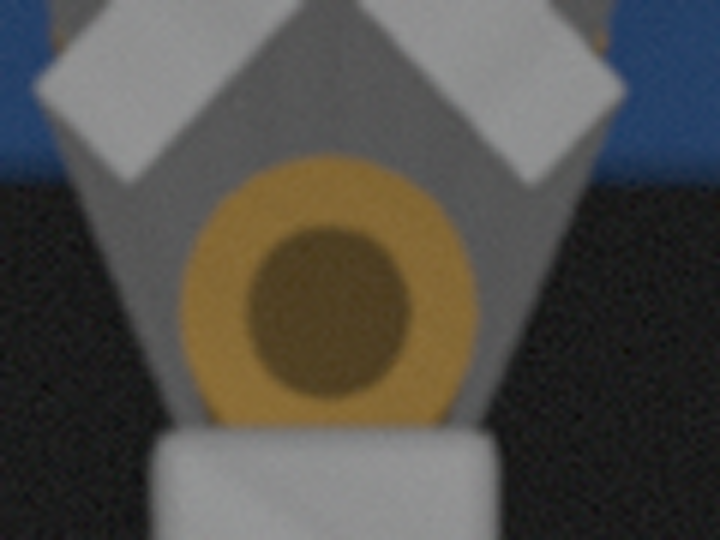

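Run:
```python
from wp import *; import pickle; from fit import f
P=pickle.load(open("16.pkl","rb")); s=P["scene"]; c=(270,260)
o,_=ray(s,[320,240])
def tilt(a,b,nm):
    # plane y-z of shield: n = x_s ; intersect pixel rays with plane through x_s=+8mm
    y=np.radians(9.1); xs=np.array([np.cos(y),np.sin(y),0]); ys=np.array([-np.sin(y),np.cos(y),0])
    n=xs; c0=xs@np.array([.5675,-.130,0])+.008
    A,B=onplane(s,[f(a,c,8),f(b,c,8)],n,c0); d=A-B
    org=np.array([.5675,-.130,0])
    print(nm,"y,z",np.round([(A-org)@ys*1e3,A[2]*1e3,(B-org)@ys*1e3,B[2]*1e3],1),"tilt deg (top to -y +)",np.degrees(np.arctan2(-d@ys,d[2])))
tilt((151.5,293),(173.5,545),"wing")
tilt((14.5,276),(40.5,526),"shield")
tilt((14.5,276),(62,740),"shield2")
tilt((62,45),(165,712),"wing edge?")
```

```text
wing y,z [ 15.6 169.1  17.   77.6] tilt deg (top to -y +) 0.8866198037726641
shield y,z [-18.7 197.7 -18.8 112.4] tilt deg (top to -y +) -0.057374128032258526
shield2 y,z [-18.7 197.7 -19.2  28.5] tilt deg (top to -y +) -0.15327512441646918
wing edge? y,z [ -2.1 256.8  11.1  14.3] tilt deg (top to -y +) 3.1183614217741225
```

Call:
arm_command(motion=[{"x": -0.8, "y": 0, "z": -0.2, "rx": 0, "ry": 0.5, "rz": 0, "hand": 1}, {"x": -1.2, "y": 0, "z": -0.2, "rx": 0, "ry": 1.0, "rz": 0, "hand": 1}, {"x": -1.2, "y": 0, "z": 0.2, "rx": 0, "ry": 1.0, "rz": 0, "hand": 1}, {"x": -1.2, "y": 0, "z": 0.2, "rx": 0, "ry": 1.0, "rz": 0, "hand": 1}], force=60)

```text
clock: 18.82
tcp_pos: [0.5519, -0.0357, 0.2141]
orientation: [0.019, 0.761, -0.649, 0.022]
wrist_force: [0.5, 1.3, -7.8]
finger_gap: 0.015
```

```bash
python3 look.py 17 scene,wrist
python3 - <<'E'
from wp import *; import pickle
P=pickle.load(open("17.pkl","rb")); save(P["scene"],"pics/s17k.png",(270,260,370,355),8);save(P["wrist"],"pics/w17c.png",(270,0,390,90),6)
E
```

```text
18.825 [ 0.5519 -0.0357  0.2141] [ 0.5  1.3 -7.8] [ 0.68 -0.05  0.05] 0.015
wing o [ 0.5536 -0.048   0.0015] yaw 9.096736572504494 kn [ 0.5681 -0.137   0.173 ]
```

View pics/s17k.png

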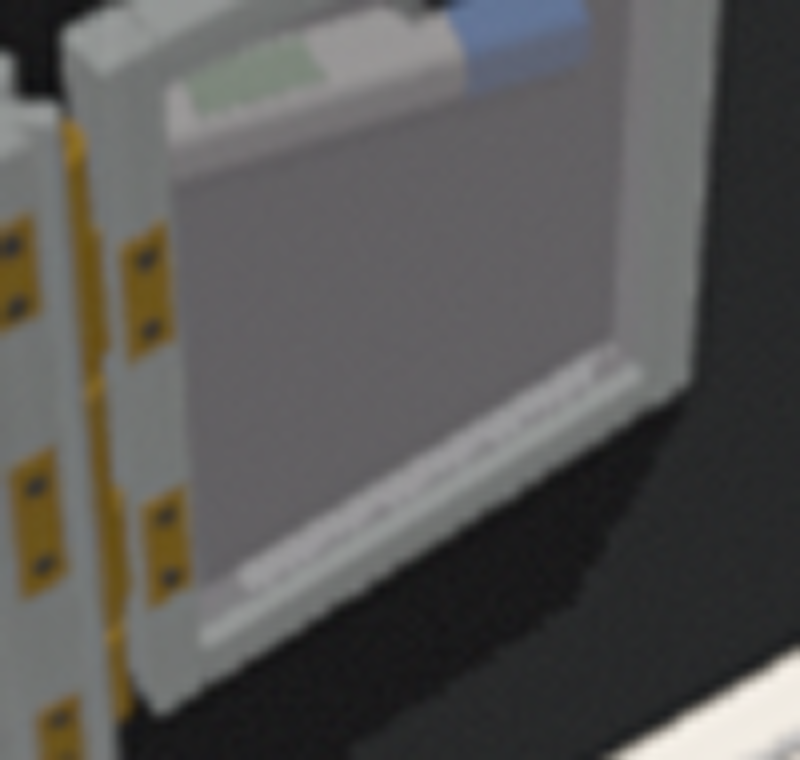

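View pics/w17c.png

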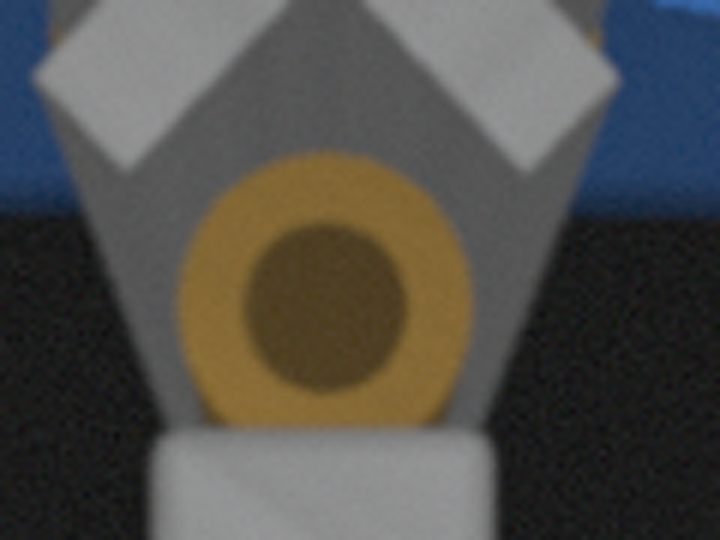

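Call:
arm_command(motion=[{"x": -0.3, "y": 0, "z": 0.4, "rx": 0, "ry": 0, "rz": 0, "hand": 1}, {"x": -0.3, "y": 0, "z": 0.8, "rx": 0, "ry": 0, "rz": 0, "hand": 1}, {"x": -0.3, "y": 0, "z": 0.8, "rx": 0, "ry": 0, "rz": 0, "hand": 1}], force=60)

```text
clock: 19.3
tcp_pos: [0.552, -0.0355, 0.2137]
orientation: [0.019, 0.761, -0.649, 0.022]
wrist_force: [0.3, 1.4, -5.5]
finger_gap: 0.0152
```

```bash
python3 -c "
from h import *
s=get_state();print(s['wrist_force'],s['ft_torque'],s['tcp_pos'])"
```

```text
[ 0.34944974  1.35890231 -5.54138179] [0.56050007 0.05630943 0.01583141] [ 0.55203239 -0.03551627  0.21374623]
```

Call:
arm_command(motion=[{"x": 0, "y": 0, "z": 0.4, "rx": 0, "ry": 0, "rz": 0, "hand": 1}, {"x": 0, "y": 0, "z": 0.8, "rx": 0, "ry": 0, "rz": 0, "hand": 1}, {"x": 0, "y": 0, "z": 0.8, "rx": 0, "ry": 0, "rz": 0, "hand": 1}], force=60)

```text
clock: 19.68
tcp_pos: [0.5521, -0.0353, 0.2131]
orientation: [0.019, 0.761, -0.649, 0.022]
wrist_force: [-1.9, 3.6, -2.2]
finger_gap: 0.0152
```

```bash
python3 look.py 18 scene,wrist,top
python3 - <<'E'
from wp import *; import pickle
P=pickle.load(open("18.pkl","rb")); save(P["scene"],"pics/s18k.png",(270,260,370,355),8);save(P["wrist"],"pics/w18c.png",(270,0,390,90),6)
E
```

```text
19.675 [ 0.5521 -0.0353  0.2131] [-1.9  3.6 -2.2] [ 0.75  0.18 -0.02] 0.0152
wing o [ 5.54e-01 -4.76e-02  5.00e-04] yaw 9.10089204914584 kn [ 0.5683 -0.1366  0.172 ]
```

View pics/s18k.png

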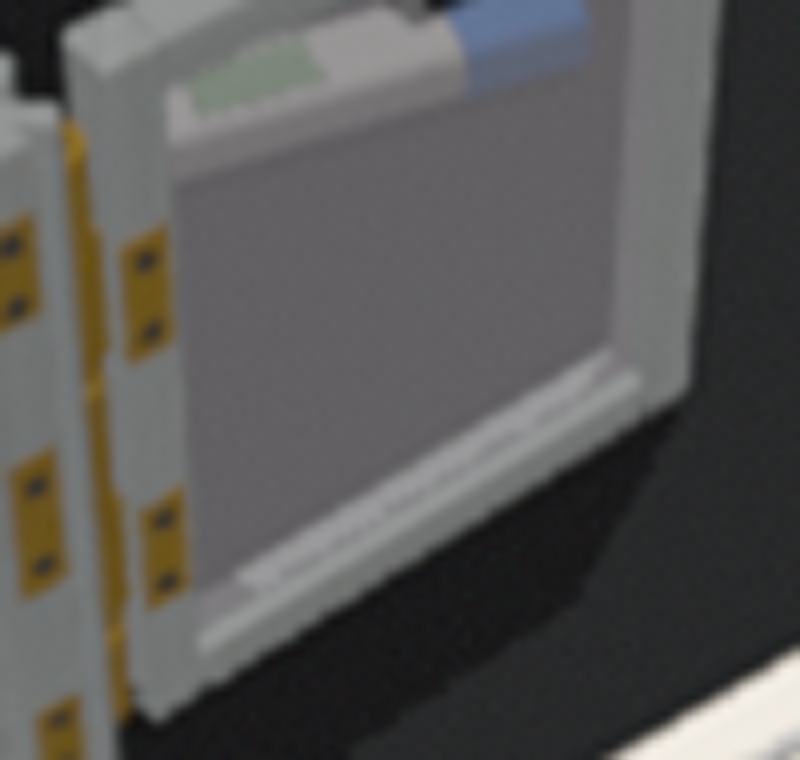

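View pics/w18c.png

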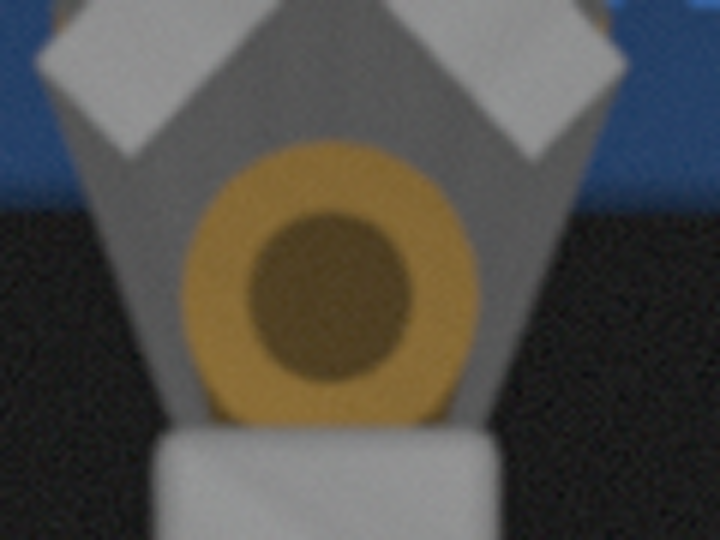

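Run:
```python
from lat import *
from wp import *
P=pickle.load(open("18.pkl","rb")); s=P["scene"]; c=(270,260)
def tilt(a,b,nm,xo=.008):
    y=np.radians(9.1); xs=np.array([np.cos(y),np.sin(y),0]); ys=np.array([-np.sin(y),np.cos(y),0]); org=np.array([.5675,-.130,0])
    A,B=onplane(s,[f(a,c,8),f(b,c,8)],xs,xs@org+xo); d=A-B
    print(nm,"y,z",np.round([(A-org)@ys*1e3,A[2]*1e3,(B-org)@ys*1e3,B[2]*1e3],1),"tilt",np.degrees(np.arctan2(-d@ys,d[2])))
tilt((149,295.5),(166.5,550),"wing"); tilt((14.5,276),(40.5,526),"shield",.014)
w=P["wrist"]; R=(Ro.from_euler('z',9.1,degrees=True)).as_matrix(); T=toolR(R); st=get_state(); Rt=Rq(st["orientation"])
A_=atz(w,[f((330,296),(270,0),6)],.22)[0]
# wing end-face edge of top rail hinge end: y=-90,z=240 -> hole 10mm on
E1=atz(w,[f((327,430),(270,0),6)],.240)[0]
print("hi ring axis to wing rail end (should be 10mm)",(T.T@(A_-E1))[:2]*1e3)
for tag,q,e in (("13",(326.5,392),426),("12",(326.5,392),426)):
    ww=pickle.load(open(tag+".pkl","rb"))["wrist"]
    B=atz(ww,[f(q,(270,0),6)],.1875)[0];E1=atz(ww,[f((326.5,e),(270,0),6)],.2415)[0]; print(tag,"wing hole to rail end (true 10)",(T.T@(B-E1))[:2]*1e3)
```

```text
wing y,z [ 14.9 168.8  14.9  77.2] tilt 0.022392386060518236
shield y,z [-22.  205.1 -22.1 120.9] tilt -0.057374128032262314
hi ring axis to wing rail end (should be 10mm) [9.93149078 0.1800358 ]
13 wing hole to rail end (true 10) [9.41976591 0.07357374]
12 wing hole to rail end (true 10) [9.44056231 0.07177252]
```

Call:
arm_command(motion=[{"x": 0.3, "y": 0, "z": 0.2, "rx": 0, "ry": 0, "rz": 0, "hand": 1}, {"x": 0.6, "y": 0, "z": 0.4, "rx": 0, "ry": 0, "rz": 0, "hand": 1}, {"x": 0.6, "y": 0, "z": 0.4, "rx": 0, "ry": 0, "rz": 0, "hand": 1}, {"x": 0.6, "y": 0, "z": 0.4, "rx": 0, "ry": 0, "rz": 0, "hand": 1}], force=60)

```text
clock: 20.32
tcp_pos: [0.5521, -0.0353, 0.2128]
orientation: [0.019, 0.761, -0.648, 0.022]
wrist_force: [-1.8, 5.6, 0.3]
finger_gap: 0.015
```

```bash
python3 look.py 19 scene,wrist,top
python3 - <<'E'
from wp import *; import pickle
P=pickle.load(open("19.pkl","rb")); save(P["scene"],"pics/s19k.png",(270,260,370,355),8);save(P["wrist"],"pics/w19c.png",(270,0,390,90),6)
E
```

```text
20.325 [ 0.5521 -0.0353  0.2128] [-1.8  5.6  0.3] [ 1.21  0.27 -0.1 ] 0.015
wing o [ 5.54e-01 -4.74e-02  1.00e-04] yaw 9.129256939587371 kn [ 0.5683 -0.1366  0.1716]
```

View pics/s19k.png

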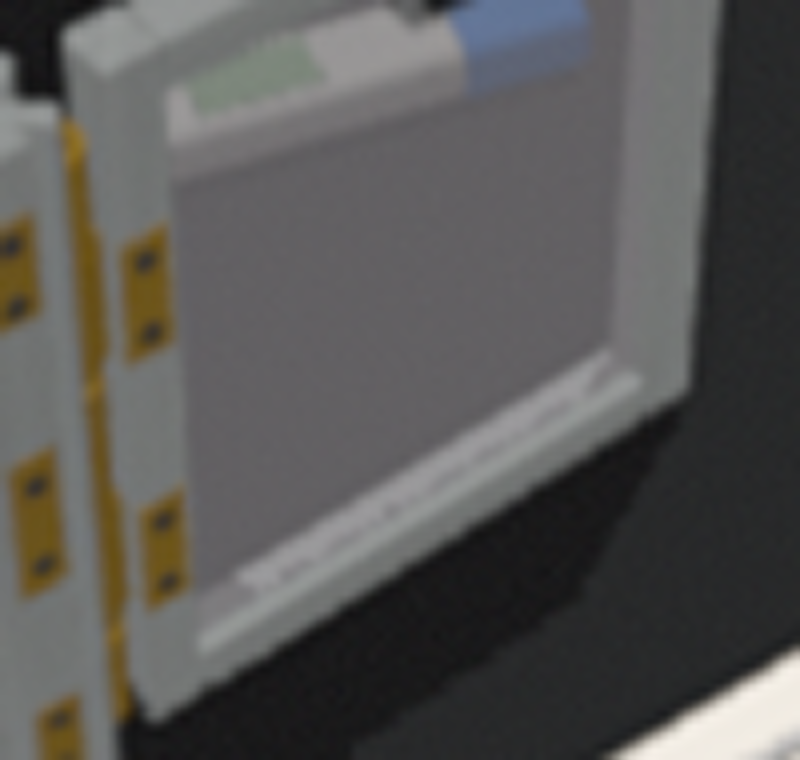

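View pics/w19c.png

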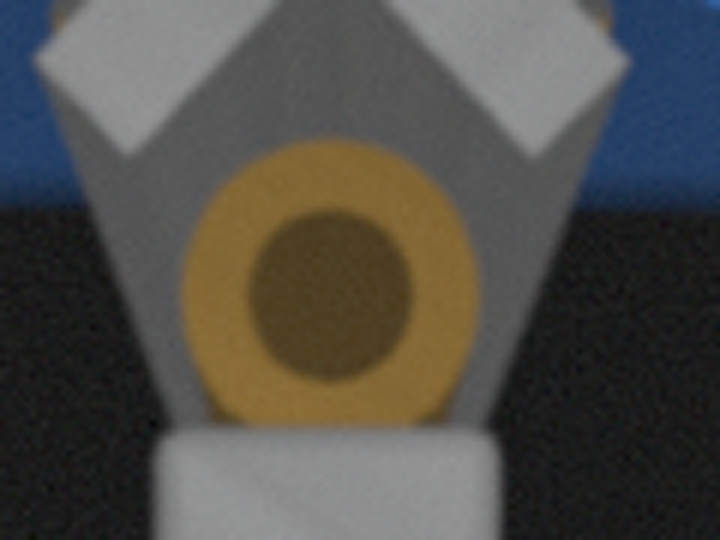

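View pics/t19.png

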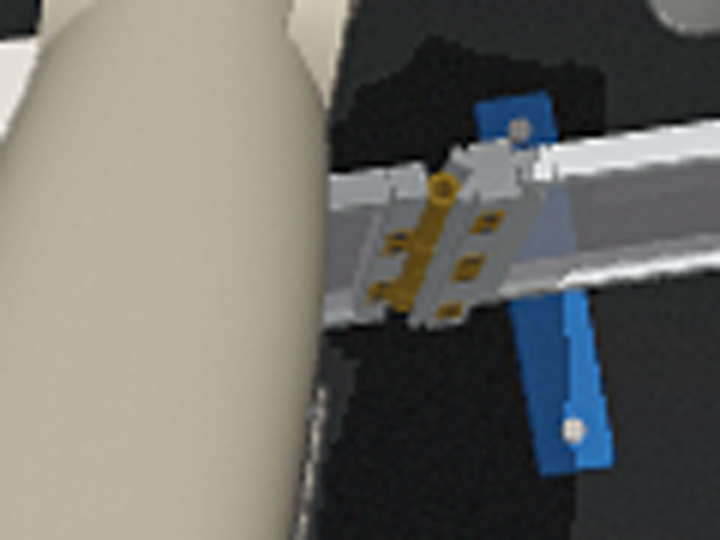

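Run:
```python
from lat import *
T=toolR(Ro.from_euler('z',9.1,degrees=True).as_matrix())
for tag,h,e in (("15",(328.5,308),430),("16",(329,311),430),("17",(327,307),431),("18",(330,296),430),("19",(330.5,295),430)):
    w=pickle.load(open(tag+".pkl","rb"))["wrist"]
    A_=atz(w,[f(h,(270,0),6)],.22)[0];E1=atz(w,[f((327,e),(270,0),6)],.241)[0]; print(tag,(T.T@(A_-E1))[:2]*1e3)
def tilt(tag,a,b,xo=.008,c=(270,260)):
    s=pickle.load(open(tag+".pkl","rb"))["scene"]
    y=np.radians(9.1); xs=np.array([np.cos(y),np.sin(y),0]); ys=np.array([-np.sin(y),np.cos(y),0]); org=np.array([.5675,-.130,0])
    A,B=onplane(s,[f(a,c,8),f(b,c,8)],xs,xs@org+xo); print(tag,"y,z hi/lo",np.round([(A-org)@ys*1e3,A[2]*1e3,(B-org)@ys*1e3,B[2]*1e3],1))
tilt("16",(151.5,293),(173.5,545)); tilt("17",(149,294),(168.5,547)); tilt("18",(149,295.5),(166.5,550)); tilt("19",(149.5,296),(166.5,551))
```

```text
15 [9.06795681 0.11062278]
16 [8.88495271 0.12856531]
17 [9.60262599 0.04278855]
18 [10.08189639  0.18094856]
19 [10.08337872  0.20214489]
16 y,z hi/lo [ 15.6 169.1  17.   77.6]
17 y,z hi/lo [ 14.9 169.2  15.5  77.9]
18 y,z hi/lo [ 14.9 168.8  14.9  77.2]
19 y,z hi/lo [ 15.  168.5  14.9  76.9]
```

Run:
```python
from h import *
p=cam("scene"); save(p,"pics/sfin.png"); s=get_state(); print(s["clock"],s["wrist_force"],s["finger_gap"],s["tcp_pos"])
print(hand_in()); s=get_state(); print(s["clock"],s["wrist_force"],s["finger_gap"],s["tcp_pos"])
```

```text
20.525 [-1.75277815  6.49205712  0.15080652] 0.014961972225807911 [ 0.55208448 -0.03533002  0.21274822]
the job is handed in; nothing more can be done
None
the job is handed in; nothing more can be done
```

View pics/sfin.png

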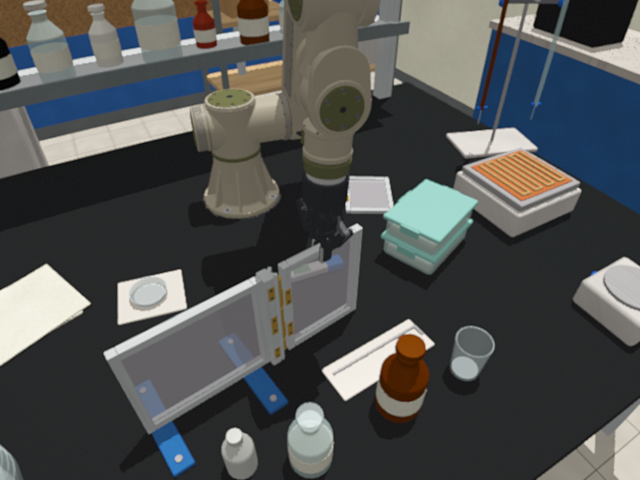

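I gripped the wing by its top rail, stood it upright on the bench about 30 mm short of the post, and moved its two knuckles into the gaps until they met the groove. I handed it in at 20.5 s with the wing still gripped and pushed in lightly, at about 6 N.

**Last checks:**
- **Tilt:** about 0.1° or less in the plane of the pane.
- **Knuckles:** both are within about 1 mm of the hinge axis, with about 0.2 mm sideways offset.
- **Bench:** the bench carries about 5 N from the wing, so it is standing.
- **Other items:** the final scene picture shows the boxes clear of the wing and the pin, pen, dish, bottles and beaker where they were.

**What went wrong or disagreed:**
- **Stuck edge:** my first two tries at sliding it stuck. The rubber edge held on the bench, and the wing tipped about 4–5° in the fingers, with up to about 22 N at the wrist. I backed off, straightened it and redid the approach just above the bench, about 1–2 mm up, so most of that stretch was not a true slide. I set it down again at the end.
- **Height:** the scene camera puts the wing's knuckles about 1.5–2 mm above the middle of their gaps. The force readings say it rests on the bench. The camera figure is within the 3 mm limit but close to its own error, so height is the least certain check.

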